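# Check the copper dish with the pen thermometer

## Robot

A 6-joint arm with a two-finger parallel gripper is mounted at the origin on the work surface. World frame = base frame: x ahead of the robot, y to its left, z up, the work surface at z = 0. Lengths are in mm, angles in rad, forces in N, time in s.
With the tool pointing down it reaches from about 400 to 925 mm from the base axis. Payload 12.5 kg.
Tool frame: the origin (TCP) lies on the mounting face of the last link; the fingertips stand 190 mm ahead of it and the grasp point (between the pads) lies 171 mm ahead of it (env.tcp_to_tips is the distance from the TCP to the fingertips, in mm); x points along the fingers, y is the direction in which the jaws open and shut, and the axes are right-handed (so a half turn about x gives the same grasp; the last joint's range is limited). The gripper opens to 95 mm and grips with 3 to 60 N. Pads are 20 mm wide; open, the fingers measure 119 mm over their backs; the gripper's body (75 mm by 180 mm) begins 59 mm behind the grasp point.
Start: joints at [1.013, 0.491, 1.559, -0, 1.092, -0.106], TCP at [272.843, 562.3, 404.761] pointing down, gripper open.
Joint ranges: [-3.1, 3.1], [-0.84, 2.19], [0.05, 2.79], [-1.13, 4.28], [0.06, 2.93], [-2.69, 2.69]. Speed limits (rad/s): [2.22, 2.22, 2.79, 3.14, 3.14, 3.14].

## Interface

Orientations are given as [roll, pitch, yaw] about the fixed x, y, z axes, in that order (R = Rz(yaw) Ry(pitch) Rx(roll)).
In Python, from cell import monitor, cams, job, env gives the robot as it stands. The module is installed in compiled form; this text tells all that it offers.
- The arm moves only by the tool apply_moves, never from a script. Its argument "series" is a list of rows, each a list of 3 entries, a list of its own where there are three numbers: the closure, from -1 (fully open) to 1 (shut), so that 0 is half open, then the shift along the tool's x, y, z in cm, then the turn about the tool's x in rad. A call has 1 to 20 rows; each row is the pose to reach, as a shift and turn from the pose commanded when the call began, along the tool's axes at that moment; what a row does not reach only later rows make up. A row lasts 1/8 s, in which the tool goes at most 62.5 mm and 10.7 degrees, less where a joint would pass 70% of its speed; a pose out of reach is approached as far as the arm can. A call with a gripper value outside its range is refused whole. The fingers move at their own pace and stop on an object; the grip force is fixed at half the most. Time passes only in rows, so rows that repeat a pose let the fingers close. It gives the time, the measured TCP pose, the force and the opening at its end, in the units of the state.
- monitor.state(): the state, without advancing time (a new reading comes with each control period).
- cams.read_camera(name): name is "scene" or "top" or "wrist"; returns a dict with "image" (420x560x3 uint8, red, green, blue), "fx", "fy", "cx", "cy" (pixels), "k1" (the pictures are not rectified: a ray, as slopes to the right and down, at radius r is drawn at 1 + k1 r^2 times it, then the intrinsics apply), "position" and "orientation" of the camera in the world. Camera axes: x right, y down, z forward; pixel columns grow to the right and rows downward; lengths in mm; the calibration is good to about 2 mm. A picture is of the moment at which its call begins. There is no depth.
- job.job_done(): hands the job in, once; it reports no verdict.
The state is a dict: "t": time; "joints": joint angles; "qvel": joint speeds; "tau": joint torques, N m; "eef_pos": TCP position; "tcp_rot": TCP orientation; "ft_force": force on the tool from outside, world axes, zero at the start; "moment": the same for the moment, N m; "opening": opening from 0.0 (shut) to 1.0 (fully open).
Only numpy, scipy, OpenCV 4.12 (cv2) and the standard library are available. Lean on these libraries where they do the work, as an engineer would, in place of code of your own. Each camera call takes 0.05 s, during which the arm holds its last target. There are 200 camera calls.

## Task

Pull the pen thermometer out of the leaning brass cup, lay it in the two forks of the wooden rest and let go, then take it again so that you can point its fat nose at the raised boss in the middle of the tilted copper dish: hold it steady there for two seconds, square to the dish and about 6 cm off, aimed at the middle of the boss. Then lay it back in the rest, in the middle of both forks, and let go. Do not touch the dish with the thermometer, and leave the mug, tape measure and hammer where they are.

Things in the scene. Friction and masses are not known exactly. Their poses are not given: they have to be found in the camera images.
- wand: Pen-shaped thermometer, 220 mm, 90 g. Origin on its axis at mid-length; +x points along it to the nose, the way it looks. Grey round handle, diameter 18 mm, x = -110 to +78 mm; black round nose, diameter 26 mm, x = +78 to +110 mm; balance point near x = +12 mm. At the start it stands loosely in the cup, nose up, leaning 30 degrees from vertical, about 145 mm sticking out.
- nose (a point): Centre of the thermometer's front face (its lens), at x = +110 mm on its axis; same axes as the thermometer.
- cup: Brass tube (outer diameter 32 mm, inner 26 mm, inner depth 70 mm) on a wooden foot of 110 x 80 x 16 mm; fixed. Origin at the centre of the foot's underside, z up. The tube leans 30 degrees from vertical towards the cup's own +x; the centre of its mouth is at x = +16, y = 0, z = +87 mm. Pull the thermometer out along the tube's axis.
- rest: Light wooden rest, fixed: base plate 130 x 70 x 14 mm and two V-shaped forks, 8 mm thick, at x = -50 and +50 mm (92 mm free between them), their V mouths 45 mm wide (90 degree V), tops 70 mm high. Origin at the centre of the base's underside, z up, x along the direction in which the thermometer lies across both forks.
- bed (a point): Centre of the thermometer's proper place in the rest: where its origin is when it lies in the bottom of both Vs, midway between them; 60 mm above the bench. Axes as the rest.
- dish: Shallow copper dish, diameter 160 mm, fixed on a black pitch bowl with its face turned sideways and up: its normal (+z of this frame, out of the face) points 35 degrees above level. Origin at the centre of the dish's face, 100 mm above the bench. A rim bead and dots stand out 4 mm at most.
- boss (a point): Centre of the front of the raised round boss in the middle of the dish (boss diameter 36 mm, 6 mm high): the target. Axes as the dish, +z out of the face.
- mug: Copper cup, 64 mm across, 85 mm high; loose bystander. Origin at the centre of its underside.
- tape: Black tape measure, 65 x 40 x 60 mm, standing; loose bystander. Origin at the centre of its underside.
- hammer: Small hammer, 180 mm long, lying on the bench; loose bystander. Origin on its underside.
Things that resemble listed ones, but are neither listed nor needed, are in the scene too. Of the things that look like the part that bears dish, the smaller one is meant.

How it is judged (in metres and radians):
On the way, in this order (a step that is already met when the one before it is completed fails the run):
1. the thermometer lies in both forks of the rest, released (x of wand in the frame of rest between -0.025 and 0.025 m and y of wand in the frame of rest between -0.01 and 0.01 m and z of wand in the frame of rest between 0.05 and 0.07 m and angle between the x axis of wand and the x axis of rest, either way round below 0.12 rad and linear speed of wand below 0.02 m/s and contact force between the fingers and wand below 0.1 N), for 0.2 s.
2. held still (20 mm/s, 0.15 rad/s) in the fingers 1.5 s, nose 20 to 120 mm off the boss, line of sight within 15 mm of its centre and 0.35 rad of the dish's normal (x of boss in the frame of nose between 0.02 and 0.12 m and y of boss in the frame of nose between -0.015 and 0.015 m and z of boss in the frame of nose between -0.015 and 0.015 m and angle between the x axis of wand and the z axis of dish, either way round below 0.35 rad and linear speed of wand below 0.02 m/s and angular speed of wand below 0.15 rad/s and contact force between the fingers and wand above 1 N), for 1.5 s.
At the end, for the whole second after the job is handed in: The thermometer lies released and at rest in both forks of the rest, either way round: its middle within 25 mm of the bed's centre along the rest, 10 mm across and 10 mm in height, its axis within 0.12 rad of the rest's x (all of step 1); the robot touches nothing.
It fails at once if the thermometer touches the dish (contact force between wand and dish above 0.5 N).
It fails at once if the mug is moved by more than 30 mm (distance of mug from where it was at the start of the episode above 0.03 m).
It fails at once if the tape is moved by more than 30 mm (distance of tape from where it was at the start of the episode above 0.03 m).
It fails at once if the hammer is moved by more than 30 mm (distance of hammer from where it was at the start of the episode above 0.03 m).
It also fails if it takes over 58 s, if anything falls off the work surface, if the arm or the gripper's body presses on something with over 40 N, if the wrist force passes 120 N, or if a joint passes its speed limit or range.

## Working session

There is one attempt and no reset: what is moved stays moved. The work goes in short steps, Python scripts to look and compute and a tool call to move; the robot and the scene stay as the last step left them, time stands still between calls to the robot, and variables do not carry over. Pictures are saved under pics/ and viewed, about 8 in all and at most 12, crops included, and the job is handed in when it is done.

Besides the shell and the picture viewer there is one more tool, called as name([rows], argument=value, ...), one row to a line, values as JSON. apply_moves: Moves the arm, as the interface text tells. Its arguments: {"type":"object","properties":{"series":{"type":"array"}},"required":["series"]}

```bash
mkdir -p pics; cat > h.py <<'E'
from cell import monitor,cams,job,env
import numpy as np,cv2
from scipy.spatial.transform import Rotation as R
E
python3 - <<'E'
from h import *
import pickle
print(monitor.state())
D={}
for n in ["scene","top","wrist"]:
    d=cams.read_camera(n);D[n]=d
    print({k:v for k,v in d.items() if k!="image"})
    cv2.imwrite(f"pics/{n}0.png",d["image"][:,:,::-1])
pickle.dump(D,open("D0.pkl","wb"))
E
```

```text
{'t': 0.0, 'joints': array([ 1.01338747e+00,  4.91532716e-01,  1.55947971e+00, -2.72636472e-05,
        1.09169852e+00, -1.05612072e-01]), 'qvel': array([ 0.00047673, -0.00284696,  0.00074426,  0.00062991, -0.0009621 ,
       -0.0004946 ]), 'tau': array([-2.08318823e-03, -6.12646723e+01, -2.58172166e+01,  6.91518746e-02,
        4.82415897e-02, -9.77566674e-05]), 'eef_pos': array([272.82683533, 562.25489889, 404.16788769]), 'tcp_rot': array([-1.65478952,  1.56967777, -2.10657372]), 'ft_force': array([-0.34998671, -0.04040528,  0.16678626]), 'moment': array([ 0.02431694,  0.01851671, -0.04536924]), 'opening': 1.002790408304296}
{'fx': 503.7634496728058, 'fy': 503.7634496728058, 'cx': 281.4723916120978, 'cy': 211.73771839388405, 'k1': -0.039224561755687976, 'position': array([ 886.88686775, -432.65563084, 1077.52059846]), 'orientation': array([-2.57402388,  0.01034677,  0.6920497 ])}
{'fx': 441.8107231596175, 'fy': 441.8107231596175, 'cx': 273.80780733751504, 'cy': 207.62444245911556, 'k1': -0.06121353061321594, 'position': array([ 250.25386337,   13.9990363 , 1349.51793904]), 'orientation': array([-2.95158333, -0.01221761, -1.57053405])}
{'fx': 356.0542706756203, 'fy': 356.0542706756203, 'cx': 279.77307292896967, 'cy': 215.76206727075467, 'k1': -0.013478952159056728, 'position': array([200.60946299, 596.53569818, 383.2571107 ]), 'orientation': array([2.85621589e+00, 7.81600927e-04, 1.12001442e+00])}
```

View pics/scene0.png

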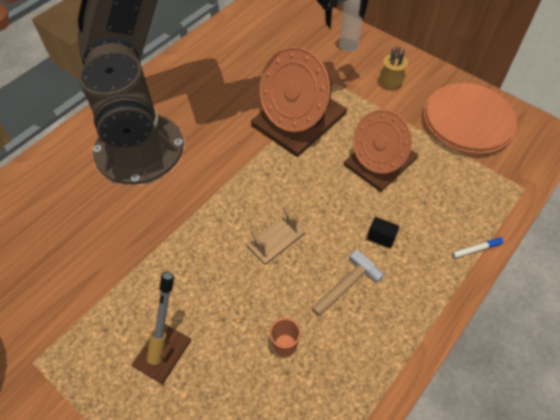

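View pics/top0.png

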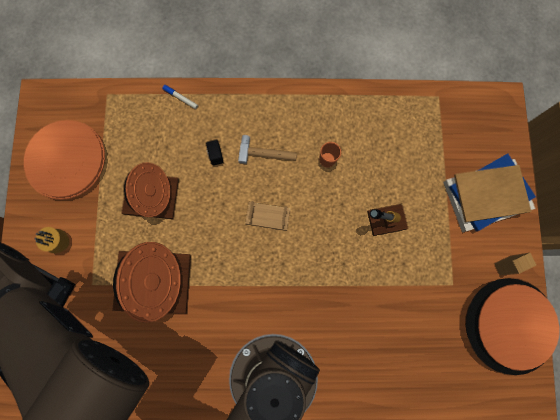

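```bash
python3 - <<'E'
from h import *
s=cv2.imread("pics/scene0.png");t=cv2.imread("pics/top0.png")
def c(i,x,y,w,h,k): return cv2.resize(i[y:y+h,x:x+w],None,fx=k,fy=k,interpolation=cv2.INTER_CUBIC)
# each panel 400x300 /  scale 4 (100x75) or rows
a=np.hstack([c(s,235,200,80,60,5),c(t,235,190,80,60,5)])
b=np.hstack([c(s,125,265,80,120,2.5)[:300],c(t,360,190,80,60,2.5*1)][:1]) if 0 else np.hstack([c(s,120,265,100,120,2.5),c(t,355,190,60,60,5),])
b=b[:, :800]; b=np.pad(b,((0,0),(0,800-b.shape[1]),(0,0)))
cv2.imwrite("pics/m1.png",np.vstack([a,b]))
d=np.hstack([c(s,340,100,80,90,5),c(t,115,150,80,90,5)])
cv2.imwrite("pics/m2.png",d)
E
```

```text
(no output)
```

View pics/m1.png

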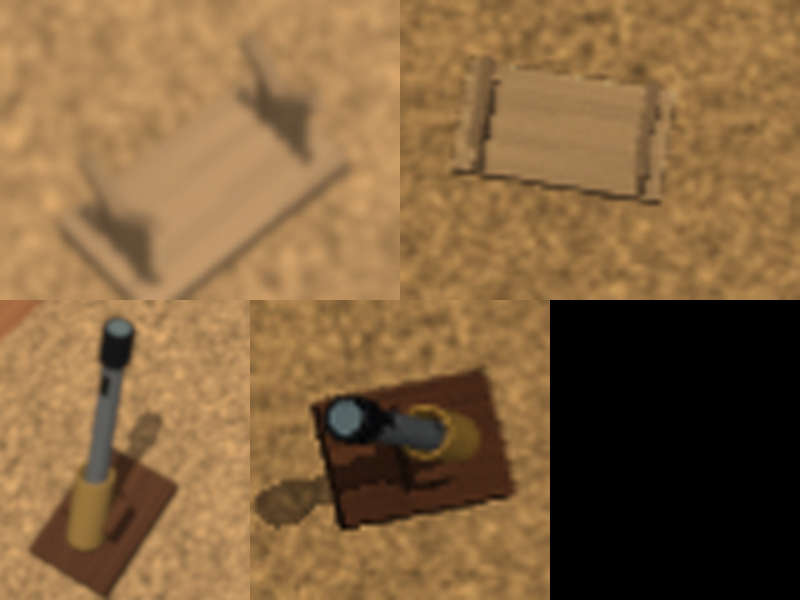

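View pics/m2.png

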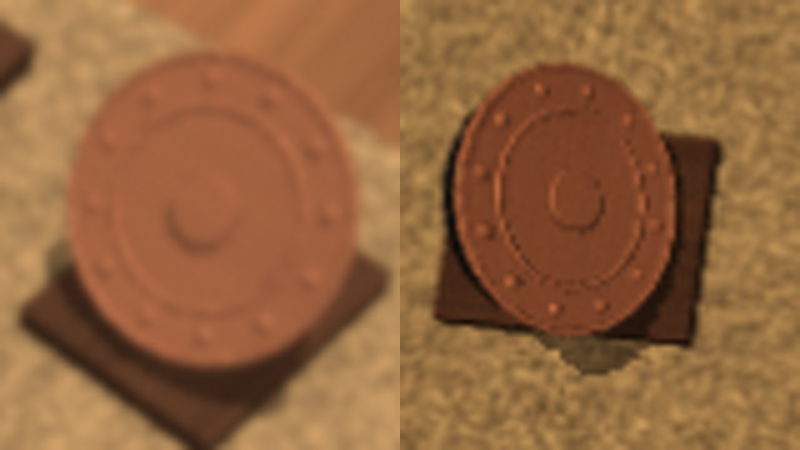

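```bash
cat >> h.py <<'E'
def ray(d,u,v):
    p=np.array([[(u-d["cx"])/d["fx"],(v-d["cy"])/d["fy"]]])[0]
    q=p.copy()
    for _ in range(20): q=p/(1+d["k1"]*(q@q))
    r=R.from_euler("xyz",d["orientation"]).apply([*q,1.])
    return np.array(d["position"]),r/np.linalg.norm(r)
def proj(d,P):
    c=R.from_euler("xyz",d["orientation"]).inv().apply(np.atleast_2d(P)-d["position"])
    q=c[:,:2]/c[:,2:]; q=q*(1+d["k1"]*(q**2).sum(1,keepdims=True))
    return q*[d["fx"],d["fy"]]+[d["cx"],d["cy"]]
def onz(d,u,v,z):
    o,r=ray(d,u,v); return o+r*(z-o[2])/r[2]
def tri(obs):
    A=np.zeros((3,3));b=np.zeros(3);L=[]
    for d,u,v in obs:
        o,r=ray(d,u,v);M=np.eye(3)-np.outer(r,r);A+=M;b+=M@o;L.append((M,o))
    X=np.linalg.solve(A,b);return X,[round(float(np.linalg.norm(M@(X-o))),1) for M,o in L]
E
cat > m.py <<'E'
from h import *
import pickle
np.set_printoptions(precision=1,suppress=True)
D=pickle.load(open("D0.pkl","rb"));S,T=D["scene"],D["top"]
print("nose",tri([(S,167.2,276.2),(T,374,213.6)]))
print("mouth",tri([(S,158,333.8),(T,390.4,216.4)]))
print("boss",tri([(S,381,143),(T,150.4,190)]))
f=[onz(T,*p,16) for p in [(367.4,211),(402,204),(407.6,228.4),(373.4,235.6)]]
print("foot top",np.array(f),np.mean(f,0)); print("foot scene",[onz(S,*p,16) for p in [(190.8,339.8),(162.8,384.2),(132,365)]])
b=[onz(T,115+x/5-80,150+y/5,z) for x,y,z in [(720,140,15),(690,345,15),(437,318,15)]];print("dishbase",b)
v=b[1]-b[2];print("az",np.degrees(np.arctan2(v[1],v[0])),np.linalg.norm(v)); v=b[0]-b[1];print("az",np.degrees(np.arctan2(v[1],v[0])),np.linalg.norm(v))
r=[onz(T,235+x/5-80,190+y/5,70) for x,y in [(485,57),(460,172),(668,90),(655,202)]];print("forks",r)
for n,p in dict(mug=(330,155),tape=(214,153),hamh=(245,150),hamend=(297,155)).items(): print(n,onz(T,*p,20))
E
python3 m.py
```

```text
nose (array([ 453.5, -262.6,  214.1]), [0.4, 0.4])
mouth (array([ 468.7, -340.2,   87.8]), [1.9, 1.9])
boss (array([543.1, 359. ,  97.4]), [0.9, 0.9])
foot top [[ 496.9 -291.1   16. ]
 [ 519.3 -400.4   16. ]
 [ 442.8 -413.8   16. ]
 [ 420.5 -306.6   16. ]] [ 469.9 -353.    16. ]
foot scene [array([ 504.3, -295.5,   16. ]), array([ 526.5, -399.6,   16. ]), array([ 447.1, -414.1,   16. ])]
dishbase [array([600.2, 293.4,  15. ]), array([470.7, 306.5,  15. ]), array([487. , 463.7,  15. ])]
az -95.92971246563505 158.12338280312653
az -5.764240677194635 130.21998035779987
forks [array([514.9,  62.9,  70. ]), array([446.2,  76.9,  70. ]), array([495.4, -45.2,  70. ]), array([428.7, -37.2,  70. ])]
mug [ 675.1 -179.    20. ]
tape [680.2 185.7  20. ]
hamh [690.3  88.5  20. ]
hamend [674.5 -75.   20. ]
```

```bash
cat >> h.py <<'E'
def goto(P,az,s=None):
    """shift cm and turn for TCP at P with tool y at azimuth az (deg)"""
    s=s or monitor.state(); Q=R.from_euler("xyz",s["tcp_rot"])
    sh=Q.inv().apply(np.array(P)-s["eef_pos"])/10
    y=Q.apply([0,1,0]); a=np.degrees(np.arctan2(y[1],y[0]))
    x=Q.apply([1,0,0])
    t=[(-(az+k-a)+180)%360-180 for k in (0,180)]
    print("az now",a.round(2),"toolx",x.round(3),"shift",sh.round(2),"turn rad",np.radians(t).round(4),"q6 now",s["joints"][5].round(3),"q1 ->",np.arctan2(P[1],P[0]).round(3),"q1",s["joints"][0].round(3))
E
python3 - <<'E'
from h import *
import pickle
np.set_printoptions(precision=3,suppress=True)
D=pickle.load(open("D0.pkl","rb"));W=D["wrist"];s=monitor.state()
Q=R.from_euler("xyz",s["tcp_rot"]);print(Q.as_matrix());C=R.from_euler("xyz",W["orientation"])
print("cam pos in tool",Q.inv().apply(W["position"]-s["eef_pos"]),"cam axes in tool\n",(Q.inv()*C).as_matrix())
goto([480,40,500],0); goto([458,-286,450],11)
goto([480,40,500],81)
E
```

```text
[[-0.     0.437  0.9  ]
 [-0.001  0.9   -0.437]
 [-1.    -0.001 -0.   ]]
cam pos in tool [ 21.056  -0.692 -79.93 ] cam axes in tool
 [[-0.    -0.282  0.96 ]
 [ 1.     0.001  0.   ]
 [-0.001  0.96   0.282]]
az now 64.11 toolx [-0.    -0.001 -1.   ] shift [ -9.54 -37.95  41.44] turn rad [ 1.119 -2.023] q6 now -0.106 q1 -> 0.083 q1 1.013
az now 64.11 toolx [-0.    -0.001 -1.   ] shift [ -4.52 -68.24  53.69] turn rad [ 0.927 -2.215] q6 now -0.106 q1 -> -0.558 q1 1.013
az now 64.11 toolx [-0.    -0.001 -1.   ] shift [ -9.54 -37.95  41.44] turn rad [-0.295  2.847] q6 now -0.106 q1 -> 0.083 q1 1.013
```

```bash
python3 - <<'E'
from h import *
goto([471,60,420],-9.5); goto([471,60,510],-9.5)
E
```

```text
az now 64.11 toolx [-0.    -0.001 -1.   ] shift [ -1.54 -36.54  39.76] turn rad [ 1.2848 -1.8568] q6 now -0.106 q1 -> 0.127 q1 1.013
az now 64.11 toolx [-0.    -0.001 -1.   ] shift [-10.54 -36.55  39.76] turn rad [ 1.2848 -1.8568] q6 now -0.106 q1 -> 0.127 q1 1.013
```

apply_moves([
  [-1,[-6,0,0],0],
  [-1,[-9,-3,3],0.1],
  [-1,[-9,-36.5,39.8],1.285],
  [-1,[-9,-36.5,39.8],1.285],
  [-1,[-9,-36.5,39.8],1.285],
  [-1,[-9,-36.5,39.8],1.285],
  [-1,[-9,-36.5,39.8],1.285],
  [-1,[-9,-36.5,39.8],1.285],
  [-1,[-9,-36.5,39.8],1.285],
  [-1,[-1.5,-36.5,39.8],1.285],
  [-1,[-1.5,-36.5,39.8],1.285],
  [-1,[-1.5,-36.5,39.8],1.285],
])

```text
t: 1.65
eef_pos: [471.8, 59.1, 418.2]
tcp_rot: [-1.432, 1.567, 3.112]
ft_force: [-0.3, 0.5, 0.1]
opening: 1.0
```

```bash
python3 - <<'E'
from h import *
import pickle
s=monitor.state();print(s["t"],s["eef_pos"],s["ft_force"])
d=cams.read_camera("wrist");pickle.dump(d,open("W1.pkl","wb"));cv2.imwrite("pics/w1.png",d["image"][:,:,::-1])
goto([457,-290,420],11)
E
```

```text
1.65 [471.81689854  59.07794477 418.19489763] [-0.33190857  0.45202489  0.11281016]
az now -9.59 toolx [-0.002  0.    -1.   ] shift [-0.06  4.38 34.75] turn rad [-0.3594  2.7822] q6 now 0.154 q1 -> -0.565 q1 -0.013
```

apply_moves([
  [-1,[0,0,6],0],
  [-1,[0,0,11],0],
  [-1,[0,0,11],0],
])

```text
t: 2.08
eef_pos: [453.0, -49.6, 421.1]
tcp_rot: [1.48, 1.569, -0.259]
ft_force: [0.5, 0.5, 0.2]
opening: 1.0
```

```bash
python3 - <<'E'
from h import *
import pickle
s=monitor.state();print(s["t"],s["eef_pos"],s["qvel"].round(3))
d=cams.read_camera("wrist");pickle.dump(d,open("W2.pkl","wb"));cv2.imwrite("pics/w2.png",d["image"][:,:,::-1])
a=cv2.imread("pics/w1.png")
def c(i,n):
    d=pickle.load(open(n,"rb"));u=proj(d,[471,14,40])[0].astype(int);x,y=max(u[0]-100,0),max(u[1]-75,0);print(n,x,y)
    k=i[y:y+150,x:x+200];o=cv2.resize(k,None,fx=4,fy=4,interpolation=cv2.INTER_CUBIC);return np.pad(o,((0,600-o.shape[0]),(0,800-o.shape[1]),(0,0)))
A,B=c(a,"W1.pkl"),c(d["image"][:,:,::-1],"W2.pkl")
cv2.imwrite("pics/c1.png",A);cv2.imwrite("pics/c2.png",B)
goto([457,-290,420],11)
E
```

```text
2.075 [453.04152497 -49.58777658 421.07415547] [ 0.06   0.005 -0.001  0.012  0.001  0.05 ]
W1.pkl 187 157
W2.pkl 186 50
az now -9.61 toolx [ 0.002 -0.    -1.   ] shift [ 0.1   4.4  23.75] turn rad [-0.3597  2.7819] q6 now -0.084 q1 -> -0.565 q1 -0.252
```

View pics/c1.png

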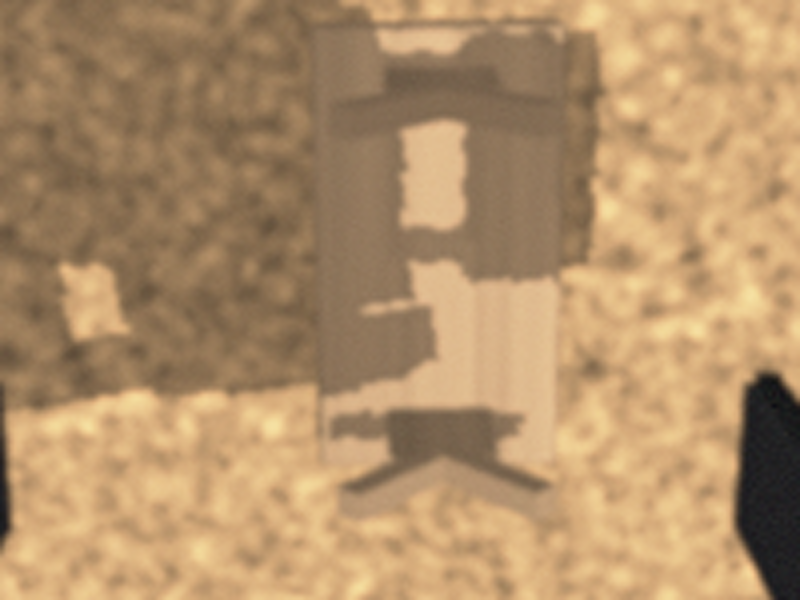

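View pics/c2.png

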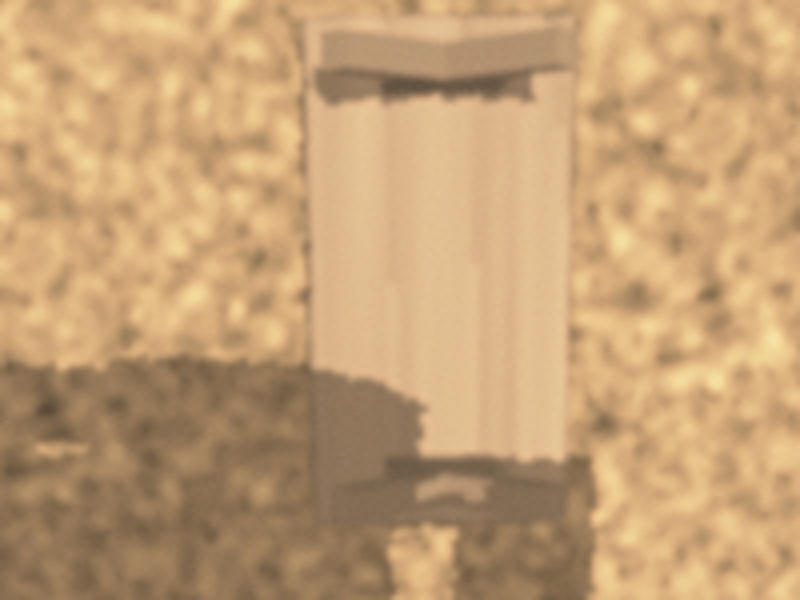

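```bash
cat > r.py <<'E'
from h import *
import pickle
from scipy.optimize import least_squares
np.set_printoptions(precision=2,suppress=True)
W1,W2=[pickle.load(open(f"W{i}.pkl","rb")) for i in (1,2)]
g=lambda W,o,u:(W,o[0]+(u[0]+.5)/4-.5,o[1]+(u[1]+.5)/4-.5)
o1,o2=(187,157),(186,50)
# (rest-local x,y,z) : +x end is image top; image right = world +x => local -y
obs=[((65,35,14),g(W1,o1,(315,24))),((65,-35,14),g(W1,o1,(566,22))),
((65,35,14),g(W2,o2,(306,18))),((65,-35,14),g(W2,o2,(576,18))),((-65,-35,14),g(W2,o2,(567,519))),((-65,35,14),g(W2,o2,(315,524)))]
def f(p,z=0):
    M=R.from_euler("z",p[2]);r=[]
    for l,(W,u,v) in obs: r+=list(proj(W,M.apply(l)+[p[0],p[1],p[3]])[0]-[u,v])
    return np.array(r)
q=least_squares(f,[471,14,1.4,0]);print("rest x,y,yaw,dz",q.x,np.degrees(q.x[2]),q.fun.round(1))
print("z of +x corners by tri",tri([obs[0][1],obs[2][1]]),tri([obs[1][1],obs[3][1]]))
for n,W,o,u in [("L c1",W1,o1,(443,98)),("R c1",W1,o1,(445,460)),("R c2",W2,o2,(450,480)),("L c2",W2,o2,(440,78))]:
    print(n,onz(*g(W,o,u),47.3))
E
python3 r.py
```

```text
rest x,y,yaw,dz [482.31  16.74   1.41  -8.79] 81.02471428170571 [-0.5  0.1  0.4 -0.  -0.3  0.5  0.6 -0.2 -0.4  0.   0.3 -0.5]
z of +x corners by tri (array([458.45,  86.63,   6.43]), [0.1, 0.1]) (array([526.59,  75.45,   4.49]), [0.1, 0.1])
L c1 [489.43  68.49  47.3 ]
R c1 [474.92 -28.92  47.3 ]
R c2 [475.33 -29.68  47.3 ]
L c2 [487.3   62.86  47.3 ]
```

```bash
cat >> r.py <<'E'
q2=least_squares(lambda p:f([*p,0]),[471,14,1.4]);print("dz=0",q2.x,q2.fun.round(1))
D=pickle.load(open("D0.pkl","rb"));S,T=D["scene"],D["top"]
print("S",onz(S,305,233,14),onz(S,247.4,244,14),"T",onz(T,235+(640-400)/5,190+195/5,14),onz(T,235+(482-400)/5,190+175/5,14))
for l in [(65,35,14),(65,-35,14),(-65,-35,14),(-65,35,14)]:
    P=R.from_euler("z",q2.x[2]).apply(l)+[q2.x[0],q2.x[1],0];print(l,P,"S",(proj(S,P)[0]-[235,200])*5,"T",(proj(T,P)[0]-[155,190])*5)
E
python3 r.py|tail -6
```

```text
dz=0 [481.97  17.1    1.41] [-1.3  1.   1.1  0.8 -1.1 -1.1  1.4 -1.9  0.3  1.2 -0.4  0.7]
S [529.33  71.38  14.  ] [440.99 -40.49  14.  ] T [440.79 -30.32  14.  ] [452.92  66.18  14.  ]
(65, 35, 14) [457.54  86.76  14.  ] S [256.13  65.61] T [448.39 167.44]
(65, -35, 14) [526.68  75.84  14.  ] S [351.38 155.91] T [467.5  56.7]
(-65, -35, 14) [506.4  -52.57  14.  ] S [148.64 314.68] T [675.72  89.51]
(-65, 35, 14) [437.25 -41.64  14.  ] S [ 54.62 217.3 ] T [658.58 200.78]
```

apply_moves([
  [-1,[-2,2,6],-0.1],
  [-1,[-3,4.4,23.8],-0.36],
  [-1,[-3,4.4,23.8],-0.36],
  [-1,[-3,4.4,23.8],-0.36],
  [-1,[-3,4.4,23.8],-0.36],
  [-1,[-3,4.4,23.8],-0.36],
])

```text
t: 2.88
eef_pos: [458.0, -288.9, 450.0]
tcp_rot: [2.321, 1.57, 0.945]
ft_force: [-0.7, 0.7, 0.4]
opening: 0.996
```

```bash
python3 - <<'E'
from h import *
import pickle
s=monitor.state();print(s["t"],s["eef_pos"],s["qvel"].round(3))
d=cams.read_camera("wrist");pickle.dump(d,open("W3.pkl","wb"))
i=d["image"][:,:,::-1].copy();cv2.imwrite("pics/w3.png",i)
print(proj(d,[[453.5,-262.6,214],[468,-340,87]]))
cv2.imwrite("pics/c3.png",cv2.resize(i[60:360,100:500],None,fx=2,fy=2,interpolation=cv2.INTER_CUBIC))
E
```

```text
2.875 [ 457.98246601 -288.94446805  449.99118751] [ 0.018 -0.009  0.015  0.001 -0.003 -0.002]
[[281.75042798 199.58206312]
 [280.07985368 244.84280712]]
```

View pics/c3.png

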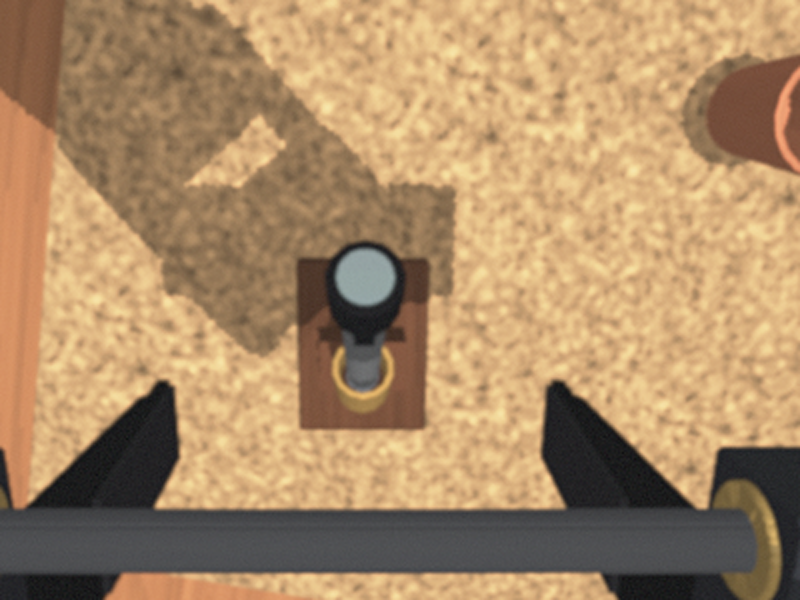

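apply_moves([
  [-1,[5,0,-0.3],0],
  [-1,[9,0,-0.3],0],
  [-1,[10.4,0,-0.3],0],
  [-1,[10.4,0,-0.3],0],
  [1,[10.4,0,-0.3],0],
  [1,[10.4,0,-0.3],0],
  [1,[10.4,0,-0.3],0],
  [1,[10.4,0,-0.3],0],
  [1,[10.4,0,-0.3],0],
  [1,[10.4,0,-0.3],0],
  [1,[10.4,0,-0.3],0],
])

```text
t: 4.3
eef_pos: [456.9, -287.4, 345.7]
tcp_rot: [2.943, 1.571, 1.566]
ft_force: [0.1, -0.2, 0.7]
opening: 0.318
```

```bash
python3 - <<'E'
from h import *
s=monitor.state();print(s["t"],s["eef_pos"],s["ft_force"],s["opening"]*95)
E
```

```text
4.3 [ 456.88553344 -287.39680045  345.67851089] [ 0.10301788 -0.22624088  0.67557741] 30.237983079411308
```

apply_moves([
  [1,[0,0,0],0],
  [1,[0,0,0],0],
  [1,[0,0,0],0],
  [1,[0,0,0],0],
  [1,[-1.7,0,-1],0],
  [1,[-3.4,0,-2],0],
  [1,[-5.1,0,-3],0],
  [1,[-6.8,0,-4],0],
  [1,[-8.5,0,-5],0],
  [1,[-10.2,0,-6],0],
  [1,[-12.5,0,-7],0],
  [1,[-12.5,0,-7],0],
])

```text
t: 5.8
eef_pos: [443.2, -218.0, 472.4]
tcp_rot: [0.821, 1.568, -0.555]
ft_force: [-0.3, -0.4, -0.8]
opening: 0.228
```

```bash
python3 - <<'E'
from h import *
import pickle
s=monitor.state();print(s["t"],s["eef_pos"],s["ft_force"],s["opening"]*95)
D={}
for n in ["scene","wrist","top"]:
    d=D[n]=cams.read_camera(n)
pickle.dump(D,open("D4.pkl","wb"))
s=D["scene"];g=s["image"][:,:,::-1]
G=np.array([457-9,-287+70,471-171.]);u=proj(s,G)[0];print("grip px",u)
x,y=int(u[0])-70,int(u[1])-40
w=D["wrist"]["image"][:,:,::-1]
A=cv2.resize(g[y:y+110,x:x+140].copy(),(700,550),interpolation=cv2.INTER_CUBIC);print(x,y)
cv2.imwrite("pics/c4.png",A)
goto([481,16,471],-9)
E
```

```text
5.8 [ 443.24523679 -218.02611369  472.36743119] [-0.28200807 -0.4249928  -0.77247028] 21.680105033411607
grip px [173.72579094 235.79002402]
103 195
az now 11.11 toolx [-0.001  0.001 -1.   ] shift [ -0.09   8.22 -22.31] turn rad [ 0.3511 -2.7905] q6 now -0.786 q1 -> 0.033 q1 -0.592
```

View pics/c4.png

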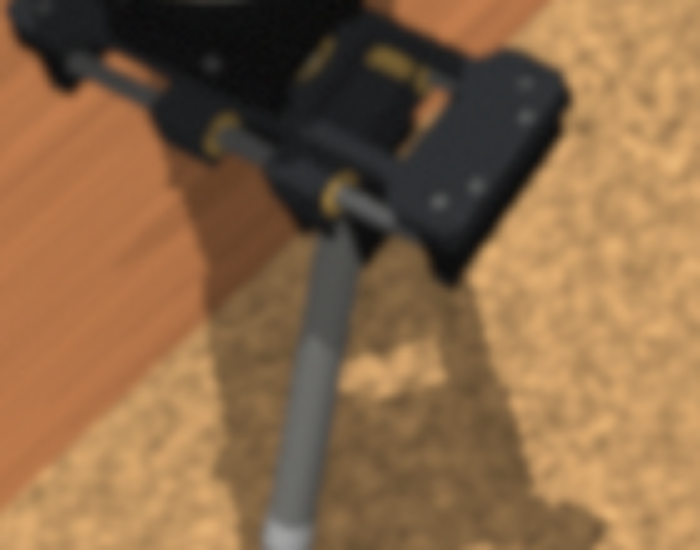

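```bash
cat >> h.py <<'E'
C=np.array([481,16.5,0]);EX=np.array([np.cos(np.radians(81)),np.sin(np.radians(81)),0]);EY=np.array([-EX[1],EX[0],0])
def rp(x,z): return C+EX*x+[0,0,z+171]   # TCP for grip at rest x, height z
E
python3 - <<'E'
from h import *
import pickle
D=pickle.load(open("D4.pkl","rb"));S=D["scene"]
G=np.array([443.2,-218,301.4]);a=np.radians(101);h=np.array([np.cos(a),np.sin(a),0]);n=np.array([-h[1],h[0],0])
o,r=ray(S,160.6,304);P=o+r*(n@(G-o))/(n@r);v=G-P
print(P,"len",np.linalg.norm(v),"phi",np.degrees(np.arctan2(v[2],v@h)))
print(proj(D["wrist"],G+[0,0,0]), proj(D["wrist"],G+46*np.array([*(h[:2]*.5),.866])))
for x,z in [(6,200),(6,177)]: goto(rp(x,z),-9)
E
```

```text
[ 459.30834501 -300.87025101  158.38000819] len 166.07731735329946 phi 59.44765450975545
[[280.72609421 288.3871043 ]] [[281.4717263  283.37223328]]
az now 11.11 toolx [-0.001  0.001 -1.   ] shift [  9.91   8.44 -22.92] turn rad [ 0.3511 -2.7905] q6 now -0.786 q1 -> 0.046 q1 -0.592
az now 11.11 toolx [-0.001  0.001 -1.   ] shift [ 12.21   8.44 -22.91] turn rad [ 0.3511 -2.7905] q6 now -0.786 q1 -> 0.046 q1 -0.592
```

apply_moves([
  [1,[0,1,-3],0.03],
  [1,[0,3,-8],0.12],
  [1,[0,5,-13.5],0.24],
  [1,[2,7,-18],0.3],
  [1,[5,8,-21],0.351],
  [1,[8.9,8.5,-23.3],0.351],
  [1,[8.9,8.5,-23.3],0.351],
  [1,[8.9,8.5,-23.3],0.351],
])

```text
t: 6.95
eef_pos: [482.3, 25.7, 382.2]
tcp_rot: [1.186, 1.571, -0.542]
ft_force: [-1.0, -0.2, -0.8]
opening: 0.228
```

```bash
python3 - <<'E'
from h import *
import pickle
s=monitor.state();print(s["t"],s["eef_pos"],s["ft_force"],s["opening"]*95)
goto(rp(10,210),-9);goto(rp(10,185),-9)
d=cams.read_camera("scene");pickle.dump(d,open("S5.pkl","wb"))
u=proj(d,C+[0,0,80])[0].astype(int);x,y=u-[70,60];print(x,y)
cv2.imwrite("pics/c5.png",cv2.resize(d["image"][y:y+110,x:x+140,::-1],(700,550),interpolation=cv2.INTER_CUBIC))
E
```

```text
6.95 [482.30276208  25.72060012 382.16929001] [-0.95400191 -0.19494192 -0.80004927] 21.65378081006536
az now -9.0 toolx [ 0. -0. -1.] shift [ 0.12  0.02 -0.07] turn rad [ 0.     -3.1416] q6 now 0.074 q1 -> 0.055 q1 -0.084
az now -9.0 toolx [ 0. -0. -1.] shift [ 2.62  0.02 -0.07] turn rad [ 0.     -3.1416] q6 now 0.074 q1 -> 0.055 q1 -0.084
204 163
```

View pics/c5.png

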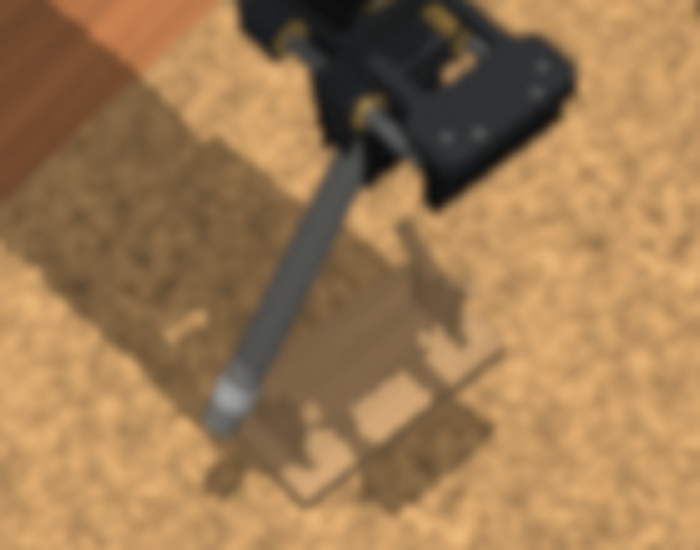

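```bash
python3 - <<'E'
from h import *
import pickle
S=pickle.load(open("S5.pkl","rb"))
s=monitor.state();G=s["eef_pos"]-[0,0,171]
for px in [(247.6,248),(247,249.5)]:
    o,r=ray(S,*px);P=o+r*(EY@(G-o))/(EY@r);v=G-P
    print(P,"len",np.linalg.norm(v),"phi",np.degrees(np.arctan2(v[2],v@EX)),"rest x",(P-C)@EX)
E
```

```text
[467.89368729 -65.23484711  60.71886852] len 176.64894317754045 phi 58.6539286583635 rest x -82.77883452377796
[467.5530161  -67.38576036  56.16486186] len 181.6718296548493 phi 58.814506790043204 rest x -84.95655917758621
```

apply_moves([
  [1,[1.5,0,-0.1],0],
  [1,[2.7,0,-0.2],0],
  [1,[3.2,0,-0.4],0],
  [1,[3.9,0,-1.0],0],
  [1,[4.8,0,-1.8],0],
  [1,[5.7,0,-2.6],0],
  [1,[6.6,0,-3.3],0],
  [1,[7.6,0,-4.0],0],
  [1,[7.6,0,-4.0],0],
])

```text
t: 8.12
eef_pos: [488.3, 66.3, 305.0]
tcp_rot: [-1.212, 1.57, -2.939]
ft_force: [0.5, -1.5, -0.9]
opening: 0.184
```

```bash
python3 - <<'E'
from h import *
import pickle
s=monitor.state();print(s["t"],s["eef_pos"],s["ft_force"],s["moment"],s["opening"]*95)
goto(rp(72,60),-9)
d=cams.read_camera("scene");pickle.dump(d,open("S6.pkl","wb"))
u=proj(d,C+[0,0,80])[0].astype(int);x,y=u-[70,60];print(x,y)
cv2.imwrite("pics/c6.png",cv2.resize(d["image"][y:y+110,x:x+140,::-1],(700,550),interpolation=cv2.INTER_CUBIC))
E
```

```text
8.125 [488.26729715  66.28231874 305.0287923 ] [ 0.45800721 -1.50248502 -0.91222898] [-0.30434439 -0.16180089  0.10463283] 17.50147316739746
az now -8.93 toolx [-0.001 -0.    -1.   ] shift [ 7.4   0.07 -2.17] turn rad [ 1.2000e-03 -3.1404e+00] q6 now 0.157 q1 -> 0.176 q1 0.001
204 163
```

View pics/c6.png

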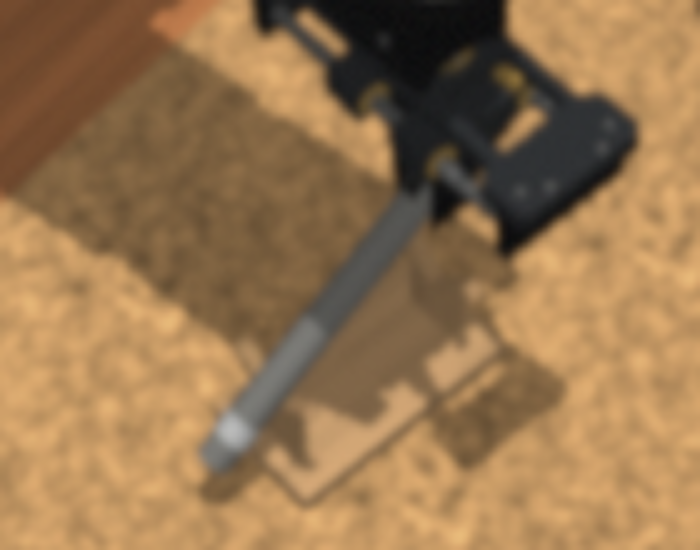

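```bash
python3 - <<'E'
from h import *
import pickle
S=pickle.load(open("S6.pkl","rb"))
s=monitor.state();G=s["eef_pos"]-[0,0,171];print("rest x,y,z of grip",(G-C)@EX,(G-C)@EY,G[2])
for px in [(246.4,255.4)]:
    o,r=ray(S,*px);P=o+r*(EY@(G-o))/(EY@r);v=G-P
    print(P,"len",np.linalg.norm(v),"phi",np.degrees(np.arctan2(v[2],v@EX)),"rest x",(P-C)@EX)
    for L in (0,): 
        t=((-54)-(P-C)@EX)/(v@EX);print("axis z at fork",(P+t*v)[2])
E
```

```text
rest x,y,z of grip 50.06498288121146 0.5879503247628497 134.41321117578877
[466.5538113  -70.95120086  31.02901009] len 172.99079606867122 phi 36.700227677988565 rest x -88.6344132651257
axis z at fork 56.8449202200775
```

apply_moves([
  [1,[0.9,0,-0.5],0],
  [1,[2.0,0,-1.0],0],
  [1,[3.0,0,-1.4],0],
  [1,[4.1,0,-1.8],0],
  [1,[5.2,0,-2.0],0],
  [1,[6.3,0,-2.2],0],
  [1,[7.1,0,-2.2],0],
  [1,[7.4,0,-2.2],0],
  [1,[7.4,0,-2.2],0],
])

```text
t: 9.3
eef_pos: [491.7, 87.5, 231.7]
tcp_rot: [2.049, 1.571, 0.321]
ft_force: [1.9, 1.3, 1.3]
opening: 0.182
```

```bash
python3 - <<'E'
from h import *
import pickle
s=monitor.state();print(s["t"],s["eef_pos"],s["ft_force"],s["moment"],s["opening"]*95)
G=s["eef_pos"]-[0,0,171];print("rest x,y,z of grip",(G-C)@EX,(G-C)@EY,G[2])
for n in ("scene","wrist","top"):
    d=cams.read_camera(n);pickle.dump(d,open(f"{n}7.pkl","wb"));cv2.imwrite(f"pics/{n}7.png",d["image"][:,:,::-1])
E
```

```text
9.3 [491.67638045  87.45582252 231.68062598] [1.87736604 1.30400513 1.25432832] [-0.0600075  -0.18058991  0.13369814] 17.304896469386012
rest x,y,z of grip 71.75239246763098 0.5549996523067016 60.68062597593203
```

apply_moves([
  [-1,[0,0,0],0],
  [-1,[0,0,0],0],
  [-1,[0,0,0],0],
  [-1,[0,0,0],0],
  [-1,[0,0,0],0],
  [-1,[0,0,0],0],
])

```text
t: 10.2
eef_pos: [491.6, 87.6, 231.7]
tcp_rot: [-2.603, 1.571, 1.953]
ft_force: [0.6, -0.8, -0.1]
opening: 0.761
```

```bash
python3 - <<'E'
from h import *
import pickle
s=monitor.state();print(s["t"],s["eef_pos"],s["ft_force"],s["moment"],s["opening"]*95)
I=[]
for n in ("scene","wrist","top"):
    d=cams.read_camera(n);pickle.dump(d,open(f"{n}8.pkl","wb"));cv2.imwrite(f"pics/{n}8.png",d["image"][:,:,::-1]);I.append(d)
a=proj(I[0],C+[0,0,80])[0].astype(int);x,y=a-[70,60];print("scene off",x,y)
A=cv2.resize(I[0]["image"][y:y+120,x:x+140,::-1],(700,600),interpolation=cv2.INTER_CUBIC)[:, :400]
b=I[1]["image"][:,80:480,::-1]
cv2.imwrite("pics/c8.png",np.hstack([A,np.pad(b,((0,180),(0,0),(0,0)))]))
E
```

```text
10.2 [491.55301128  87.58556744 231.72139837] [ 0.57371758 -0.784876   -0.12999863] [-0.08546777  0.07398451 -0.0653967 ] 72.26848281573604
scene off 204 163
```

View pics/c8.png

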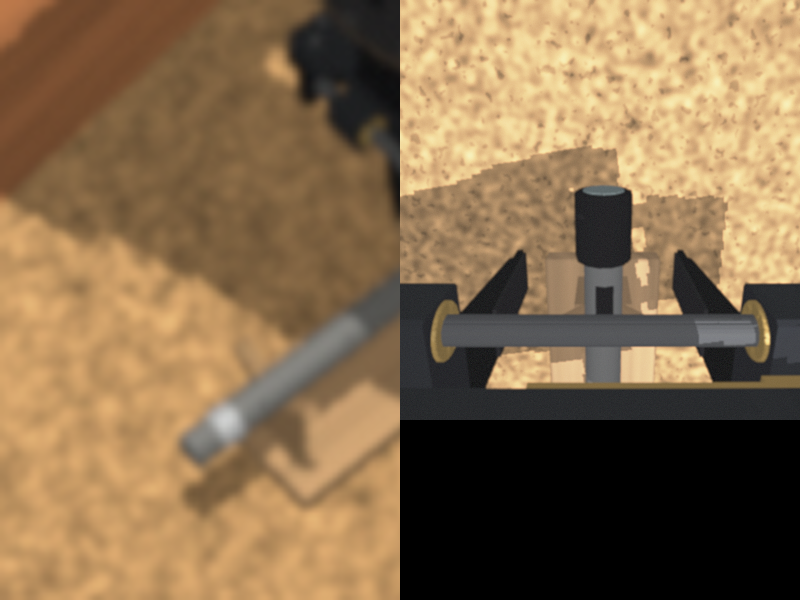

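```bash
python3 - <<'E'
from h import *
import pickle
S,W=[pickle.load(open(f"{n}8.pkl","rb")) for n in ("scene","wrist")]
rf=lambda P:np.round([(P-C)@EX,(P-C)@EY,P[2]],1)
print("nose front(lens centre)",rf(onz(W,283,191,60)),"nose back(top)",rf(onz(W,284.5,265,66)),"tail",rf(onz(S,242.4,253,60)))
s=monitor.state();print("grip",rf(s["eef_pos"]-[0,0,171]))
print(proj(W,C+EX*117+[0,0,60]),proj(S,C-EX*103+[0,0,60]))
E
```

```text
nose front(lens centre) [117.8  -0.2  60. ] nose back(top) [85.8 -0.9 66. ] tail [-99.6  -1.6  60. ]
grip [71.8  0.7 60.7]
[[282.4978048  192.89364073]] [[240.80113157 253.39388752]]
```

apply_moves([
  [1,[0,0,0],0],
  [1,[0,0,0],0],
  [1,[0,0,0],0],
  [1,[0,0,0],0],
  [1,[0,0,0],0],
  [1,[0,0,0],0],
  [1,[0,0,0],0],
  [1,[0,0,0],0],
  [1,[0,0,0],0],
])

```text
t: 11.48
eef_pos: [492.1, 87.6, 232.1]
tcp_rot: [1.784, 1.569, 0.057]
ft_force: [4.4, -0.1, 3.0]
opening: 0.183
```

apply_moves([
  [1,[-2,0,0],0],
  [1,[-4,0,-0.3],0],
  [1,[-4,0,-2],0],
  [1,[-2,0,-2],0],
  [1,[-0.8,0,-2],0],
  [1,[0,0,-2],0],
  [1,[0.3,0,-2],0],
  [1,[0.7,0,-2],0],
  [1,[1.0,0,-1.9],0],
  [1,[1.3,0,-1.8],0],
  [1,[1.6,0,-1.7],0],
  [1,[1.8,0,-1.5],0],
  [1,[1.9,0,-1.4],0],
  [1,[1.9,0,-1.4],0],
  [1,[1.9,0,-1.4],0],
])

```text
t: 13.35
eef_pos: [494.6, 102.0, 213.4]
tcp_rot: [1.956, 1.567, 0.228]
ft_force: [4.2, 8.3, 5.3]
opening: 0.184
```

```bash
python3 - <<'E'
from h import *
import pickle
s=monitor.state();print(s["t"],s["eef_pos"],s["ft_force"],s["moment"],s["opening"]*95)
rf=lambda P:np.round([(P-C)@EX,(P-C)@EY,P[2]],1)
G=s["eef_pos"]-[0,0,171];print(rf(G))
for n in ("scene","wrist","top"):
    d=cams.read_camera(n);pickle.dump(d,open(f"{n}9.pkl","wb"));cv2.imwrite(f"pics/{n}9.png",d["image"][:,:,::-1])
    if n=="wrist":
        g=d["image"][:,:,::-1].astype(int)
        for v in range(150,300,6): print(v,g[v,284],end=" ")
    for th in (15,25,33): 
        t=np.radians(th);a=EX*np.cos(t)-[0,0,np.sin(t)]
        print(n,th,"nose",proj(d,G+46*a).round(0),"tail",proj(d,G-174*a).round(0))
E
```

```text
13.35 [494.59035591 101.97268346 213.38998021] [4.16065838 8.25475546 5.3369387 ] [ 1.07586629 -0.50186596  0.08456548] 17.46018328170111
[86.5 -0.1 42.4]
scene 15 nose [[315. 204.]] tail [[247. 242.]]
scene 25 nose [[314. 206.]] tail [[250. 233.]]
scene 33 nose [[313. 208.]] tail [[254. 225.]]
150 [126 174 218] 156 [ 95 130 163] 162 [ 90 122 150] 168 [ 89 120 148] 174 [101 137 169] 180 [45 52 61] 186 [42 41 41] 192 [38 36 37] 198 [40 38 36] 204 [44 39 39] 210 [41 42 41] 216 [44 41 41] 222 [41 39 38] 228 [40 37 37] 234 [39 38 36] 240 [39 37 38] 246 [36 33 32] 252 [101 100  99] 258 [121 120 119] 264 [119 119 118] 270 [119 118 118] 276 [48 46 45] 282 [48 45 46] 288 [45 42 43] 294 [47 47 46] wrist 15 nose [[279. 190.]] tail [[279. 642.]]
wrist 25 nose [[279. 192.]] tail [[280. 725.]]
wrist 33 nose [[279. 196.]] tail [[280. 806.]]
top 15 nose [[225. 208.]] tail [[295. 216.]]
top 25 nose [[226. 209.]] tail [[292. 214.]]
top 33 nose [[227. 209.]] tail [[289. 212.]]
```

```bash
cat > tail.py <<'E'
from h import *
import pickle
def tail(n,box=(225,180,345,280)):
    d=pickle.load(open(n,"rb"));g=d["image"].astype(int)
    x0,y0,x1,y1=box;c=g[y0:y1,x0:x1]
    m=((c.max(2)-c.min(2)<28)&(c.max(2)>55)).astype(np.uint8)
    k,l,st,ce=cv2.connectedComponentsWithStats(m)
    for i in range(1,k):
        if st[i,4]>25:
            ys,xs=np.where(l==i);p=np.c_[xs+x0,ys+y0].astype(np.float32)
            vx,vy,a,b=cv2.fitLine(p,cv2.DIST_L2,0,.01,.01).ravel();t=(p-[a,b])@[vx,vy]
            print(n,st[i,4],"ends",np.round([a+t.min()*vx,b+t.min()*vy,a+t.max()*vx,b+t.max()*vy],1))
E
python3 - <<'E'
from tail import *
tail("scene8.pkl");tail("scene9.pkl")
E
```

```text
scene8.pkl 575 ends [244. 255. 298. 202.]
scene8.pkl 35 ends [313.4 188.9 333.9 202.2]
scene9.pkl 34 ends [274.2 181.8 282.9 191.1]
scene9.pkl 55 ends [316.3 186.7 338.2 206.8]
scene9.pkl 53 ends [303.9 209.1 313.6 218.4]
scene9.pkl 388 ends [249.6 234.1 300.5 210.9]
```

apply_moves([
  [1,[-2,0,-0.5],0],
  [1,[-6,0,-1],0],
  [1,[-11,0,-1],0],
  [1,[-11,0,-1],0],
  [1,[-11,0,-1],0],
])

```text
t: 14.12
eef_pos: [495.0, 111.2, 322.1]
tcp_rot: [-1.428, 1.57, 3.127]
ft_force: [-0.2, -0.2, -0.5]
opening: 0.182
```

```bash
python3 - <<'E'
from tail import *
np.set_printoptions(precision=1,suppress=True)
D=pickle.load(open("D0.pkl","rb"));S,T=D["scene"],D["top"]
print("dish",tri([(S,382.4,141.8),(T,148,189.8)]),onz(S,382.4,141.8,100),onz(T,148,189.8,100))
print("boss",onz(S,381,143,103.4),onz(T,150.4,190,103.4))
s=monitor.state();print(s["t"],s["eef_pos"],s["ft_force"],s["opening"]*95)
G=s["eef_pos"]-[0,0,171]
for n in ("scene","wrist","top"):
    d=cams.read_camera(n);pickle.dump(d,open(f"{n}10.pkl","wb"));cv2.imwrite(f"pics/{n}10.png",d["image"][:,:,::-1])
    for th in (20,25,30,35): 
        t=np.radians(th);a=EX*np.cos(t)-[0,0,np.sin(t)]
        print(n,th,"tail",proj(d,G-174*a).round(0),"top edge of tail",proj(d,G-174*a+9*np.array([0,0,1])).round(0))
tail("scene10.pkl",(225,140,345,260)); tail("top10.pkl",(200,180,340,250))
goto(rp(0,0),-5.9)
E
```

```text
dish (array([543.5, 365.9,  96.3]), [0.4, 0.4]) [545.  363.3 100. ] [542.4 364.6 100. ]
boss [545.7 355.  103.4] [541.  356.6 103.4]
14.125 [495.  111.2 322.1] [-0.2 -0.2 -0.5] 17.33410622249166
scene 20 tail [[248. 209.]] top edge of tail [[248. 206.]]
scene 25 tail [[250. 203.]] top edge of tail [[250. 201.]]
scene 30 tail [[252. 198.]] top edge of tail [[252. 195.]]
scene 35 tail [[255. 192.]] top edge of tail [[255. 189.]]
wrist 20 tail [[281. 682.]] top edge of tail [[281. 713.]]
wrist 25 tail [[281. 725.]] top edge of tail [[281. 763.]]
wrist 30 tail [[281. 774.]] top edge of tail [[281. 819.]]
wrist 35 tail [[281. 830.]] top edge of tail [[281. 884.]]
top 20 tail [[293. 208.]] top edge of tail [[293. 207.]]
top 25 tail [[291. 206.]] top edge of tail [[291. 206.]]
top 30 tail [[289. 205.]] top edge of tail [[289. 204.]]
top 35 tail [[286. 203.]] top edge of tail [[286. 203.]]
scene10.pkl 55 ends [304.9 142.4 320.1 140.5]
scene10.pkl 32 ends [275.5 149.5 286.6 159.5]
scene10.pkl 37 ends [320.5 154.8 343.3 170.5]
scene10.pkl 29 ends [326.  175.5 329.1 163.5]
scene10.pkl 49 ends [307.4 176.4 318.6 189.4]
scene10.pkl 465 ends [248.  206.  303.7 182.2]
top10.pkl 446 ends [203.5 178.2 260.6 196.4]
top10.pkl 227 ends [254.8 203.9 291.2 206.6]
az now -9.01 toolx [-0. -0. -1.] shift [15.1  0.1  9.6] turn rad [-0.1  3.1] q6 now 0.248 q1 -> 0.034 q1 0.091
```

```bash
python3 - <<'E'
from tail import *
for k,Gp in ((8,None),(10,monitor.state()["eef_pos"]-[0,0,171])):
    d=pickle.load(open(f"wrist{k}.pkl","rb"));g=d["image"][:,276:290].mean((1,2))
    print(k,[(v,int(g[v])) for v in list(range(168,204,2))+list(range(240,276,2))])
    if Gp is None: Gp=np.array([491.55,87.59,60.7])
    for th in (0,20,25,30,35):
        t=np.radians(th);a=EX*np.cos(t)-[0,0,np.sin(t)];p=EX*np.sin(t)+[0,0,np.cos(t)]
        print(th,[proj(d,Gp+x*a+13*p)[0,1].round(1) for x in (46,14)],"lens bottom",proj(d,Gp+46*a-13*p)[0,1].round(1))
E
```

```text
8 [(168, 129), (170, 133), (172, 140), (174, 148), (176, 146), (178, 137), (180, 128), (182, 125), (184, 125), (186, 106), (188, 102), (190, 102), (192, 109), (194, 112), (196, 47), (198, 37), (200, 37), (202, 37), (240, 36), (242, 37), (244, 37), (246, 36), (248, 36), (250, 36), (252, 37), (254, 37), (256, 37), (258, 36), (260, 36), (262, 37), (264, 37), (266, 37), (268, 82), (270, 110), (272, 111), (274, 110)]
0 [np.float64(198.4), np.float64(272.4)] lens bottom 185.3
20 [np.float64(185.8), np.float64(259.2)] lens bottom 193.3
25 [np.float64(185.0), np.float64(256.5)] lens bottom 196.8
30 [np.float64(185.1), np.float64(254.2)] lens bottom 200.7
35 [np.float64(185.9), np.float64(252.1)] lens bottom 205.1
10 [(168, 158), (170, 156), (172, 160), (174, 167), (176, 154), (178, 130), (180, 66), (182, 36), (184, 38), (186, 38), (188, 38), (190, 37), (192, 39), (194, 39), (196, 39), (198, 39), (200, 40), (202, 41), (240, 41), (242, 41), (244, 41), (246, 41), (248, 39), (250, 36), (252, 86), (254, 116), (256, 119), (258, 119), (260, 119), (262, 119), (264, 119), (266, 119), (268, 119), (270, 119), (272, 119), (274, 102)]
0 [np.float64(198.0), np.float64(272.0)] lens bottom 185.0
20 [np.float64(185.5), np.float64(258.8)] lens bottom 193.1
25 [np.float64(184.8), np.float64(256.2)] lens bottom 196.5
30 [np.float64(184.8), np.float64(253.8)] lens bottom 200.4
35 [np.float64(185.6), np.float64(251.8)] lens bottom 204.8
```

```bash
python3 - <<'E'
from h import *
goto([533.4,260.6,317],-5.9)
E
```

```text
az now -9.01 toolx [-0.002 -0.    -1.   ] shift [  0.43   1.44 -15.35] turn rad [-0.0542  3.0874] q6 now 0.248 q1 -> 0.454 q1 0.091
```

apply_moves([
  [1,[0,0.3,-3],-0.02],
  [1,[0.1,0.7,-7],-0.054],
  [1,[0.2,1.1,-11],-0.054],
  [1,[0.4,1.4,-14],-0.054],
  [1,[0.4,1.4,-15.3],-0.054],
  [1,[0.4,1.4,-15.3],-0.054],
  [1,[0.4,1.4,-15.3],-0.054],
  [1,[0.4,1.4,-15.3],-0.054],
])

```text
t: 15.28
eef_pos: [533.1, 259.3, 318.9]
tcp_rot: [-1.023, 1.571, -2.698]
ft_force: [-0.1, -0.6, -0.7]
opening: 0.183
```

```bash
python3 - <<'E'
from tail import *
np.set_printoptions(precision=1,suppress=True)
s=monitor.state();print(s["t"],s["eef_pos"],s["ft_force"],s["opening"]*95,s["qvel"].round(3))
I={}
for n in ("scene","wrist","top"):
    d=I[n]=cams.read_camera(n);pickle.dump(d,open(f"{n}11.pkl","wb"));cv2.imwrite(f"pics/{n}11.png",d["image"][:,:,::-1])
    print(n,proj(d,[[543.3,356,103.4],[543.3-.0939*58,356-.9087*58,103.4+.4067*58]]))
a=cv2.resize(I["scene"]["image"][95:195,320:440,::-1],(480,400),interpolation=cv2.INTER_CUBIC)
b=cv2.resize(I["wrist"]["image"][0:300,80:480,::-1],(800//2,300));b=b[:, :400]
c=cv2.resize(I["top"]["image"][150:230,110:190,::-1],(320,320),interpolation=cv2.INTER_CUBIC)
o=np.zeros((600,800,3),np.uint8);o[:400,:480]=a;o[:320,480:]=c
w=I["wrist"]["image"][60:260,110:450,::-1];o[400:600,0:340]=w
cv2.imwrite("pics/c11.png",o)
E
```

```text
15.275 [533.1 259.3 318.9] [-0.1 -0.6 -0.7] 17.426847960061355 [ 0. -0. -0.  0. -0.  0.]
scene [[380.4 142.3]
 [368.  147.8]]
wrist [[281.1  74.8]
 [281.2 185.9]]
top [[150.7 189.2]
 [166.8 189.2]]
```

View pics/c11.png

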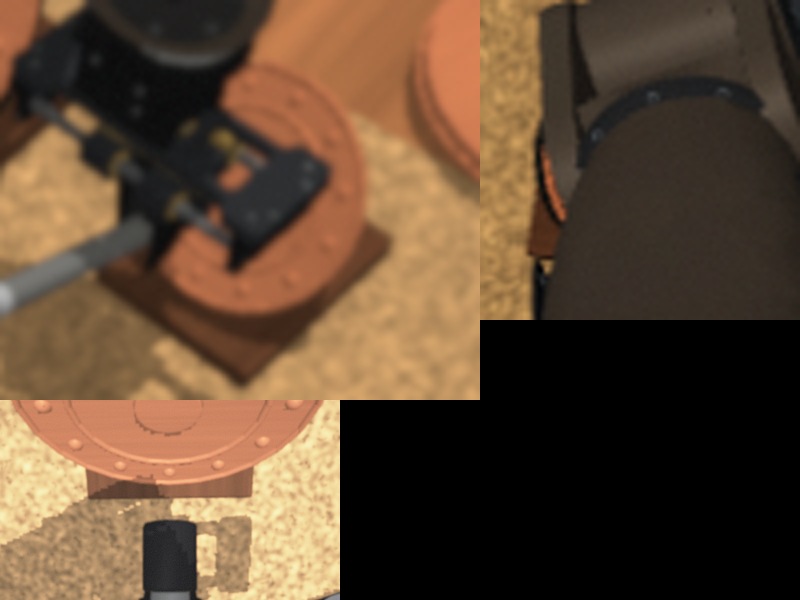

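```bash
python3 - <<'E'
from tail import *
np.set_printoptions(precision=1,suppress=True)
d=pickle.load(open("wrist11.pkl","rb"))
B=np.array([543.3,356,103.4]);n=np.array([-.084,-.815,.574]);n/=np.linalg.norm(n)
dn=np.array([-.103*.574,-.995*.574,-.819]);O=B-6*n
print("rim bottom",proj(d,[O+80*dn,O+80*dn+4*n]),"obs 278,140;  boss bottom",proj(d,B+18*dn),"obs 278,95")
h=np.cross(dn,n);print("boss sides",proj(d,[B+18*h,B-18*h]),"obs 244..312")
print("base", [proj(d,p) for p in ([470.7,306.5,15],[600.2,293.4,15])],"obs 198,157 / 362,157")
s=monitor.state();G=s["eef_pos"]-[0,0,171]
for th in (20,24,28):
    t=np.radians(th);u=np.array([np.cos(np.radians(84.1)),np.sin(np.radians(84.1)),0]);a=u*np.cos(t)-[0,0,np.sin(t)];p=u*np.sin(t)+[0,0,np.cos(t)]
    rel=B-G;print(th,"along from nose",rel@a-47,"perp up",rel@p,"lat",rel@np.cross(p,a),"nose front/back top",[proj(d,G+x*a+13*p)[0] for x in (47,15)])
E
```

```text
rim bottom [[280.6 144.3]
 [280.6 149.2]] obs 278,140;  boss bottom [[280.9  97.2]] obs 278,95
boss sides [[245.9  74.8]
 [316.3  74.8]] obs 244..312
base [array([[196. , 162.2]]), array([[360. , 161.9]])] obs 198,157 / 362,157
20 along from nose 59.23530494458679 perp up -8.725087436093204 lat -0.2553242029205176 nose front/back top [array([280.7, 183.1]), array([280.8, 256.4])]
24 along from nose 59.585152413760554 perp up -1.2932333015540252 lat -0.2553242029205194 nose front/back top [array([280.7, 182.5]), array([280.8, 254.3])]
28 along from nose 59.415727734276544 perp up 6.144921335634962 lat -0.2553242029205215 nose front/back top [array([280.7, 182.4]), array([280.7, 252.4])]
```

apply_moves([
  [1,[0,0,0],0],
  [1,[0,0,0],0],
  [1,[0,0,0],0],
  [1,[0,0,0],0],
  [1,[0,0,0],0],
  [1,[0,0,0],0],
  [1,[0,0,0],0],
  [1,[0,0,0],0],
  [1,[0,0,0],0],
  [1,[0,0,0],0],
  [1,[0,0,0],0],
  [1,[0,0,0],0],
  [1,[0,0,0],0],
  [1,[0,0,0],0],
  [1,[0,0,0],0],
  [1,[0,0,0],0],
  [1,[0,0,0],0],
  [1,[0,0,0],0],
  [1,[0,0,0],0],
  [1,[0,0,0],0],
])

```text
t: 17.92
eef_pos: [533.1, 260.2, 318.8]
tcp_rot: [2.56, 1.571, 0.886]
ft_force: [-0.4, -0.1, -0.6]
opening: 0.18
```

```bash
python3 - <<'E'
from h import *
s=monitor.state();print(s["t"],s["eef_pos"],s["opening"]*95)
goto(rp(36,160),-9); goto(rp(8,160),-9)
E
```

```text
17.925 [533.06833099 260.21053121 318.75878036] 17.132524940895763
az now -5.9 toolx [ 0.  0. -1.] shift [-1.23 -2.48 21.18] turn rad [ 0.0541 -3.0875] q6 now 0.446 q1 -> 0.107 q1 0.343
az now -5.9 toolx [ 0.  0. -1.] shift [-1.23 -2.63 23.98] turn rad [ 0.0541 -3.0875] q6 now 0.446 q1 -> 0.051 q1 0.343
```

apply_moves([
  [1,[-1,-0.2,2],0],
  [1,[-1,-0.8,7],0.02],
  [1,[-1,-1.5,13],0.054],
  [1,[-0.5,-2.2,18.5],0.054],
  [1,[1,-2.55,22.5],0.054],
  [1,[1.8,-2.55,22.5],0.054],
  [1,[1.8,-2.55,22.5],0.054],
  [1,[1.8,-2.55,22.5],0.054],
])

```text
t: 18.92
eef_pos: [484.7, 39.7, 301.2]
tcp_rot: [1.849, 1.57, 0.122]
ft_force: [0.1, 0.1, -0.9]
opening: 0.185
```

```bash
cat > st.py <<'E'
from h import *
s=monitor.state();print(s["t"],s["ft_force"].round(1),s["moment"].round(2),s["opening"]*95)
G=s["eef_pos"]-[0,0,171];print("grip rest",np.round([(G-C)@EX,(G-C)@EY,G[2]],1))
E
python3 - <<'E'
import st
from st import *
goto(rp(23,82),-9);goto(rp(20,63),-9)
E
```

```text
18.925 [ 0.1  0.1 -0.9] [-0.05  0.08  0.05] 17.608291961465596
grip rest [ 23.5  -0.  130.2]
az now -8.94 toolx [ 0.001  0.    -1.   ] shift [ 4.82 -0.01  0.05] turn rad [ 1.1000e-03 -3.1405e+00] q6 now 0.102 q1 -> 0.081 q1 -0.054
az now -8.94 toolx [ 0.001  0.    -1.   ] shift [ 6.72 -0.01  0.35] turn rad [ 1.1000e-03 -3.1405e+00] q6 now 0.102 q1 -> 0.075 q1 -0.054
```

apply_moves([
  [1,[2,0,0],0],
  [1,[4,0,0],0],
  [1,[4.8,0,0],0],
  [1,[5.2,0,0.1],0],
  [1,[5.6,0,0.2],0],
  [1,[6.0,0,0.3],0],
  [1,[6.4,0,0.3],0],
  [1,[6.7,0,0.4],0],
  [1,[6.7,0,0.4],0],
  [1,[6.7,0,0.4],0],
])

```text
t: 20.18
eef_pos: [484.3, 34.9, 234.3]
tcp_rot: [1.632, 1.569, -0.096]
ft_force: [1.9, -3.4, 4.8]
opening: 0.184
```

```bash
python3 - <<'E'
import st
from tail import *
for n in ("scene","top"):
    d=cams.read_camera(n);pickle.dump(d,open(f"{n}12.pkl","wb"));cv2.imwrite(f"pics/{n}12.png",d["image"][:,:,::-1])
d=pickle.load(open("scene12.pkl","rb"));G=st.G
for th in (-5,0,5,10,20,25):
    t=np.radians(th);a=EX*np.cos(t)-[0,0,np.sin(t)];print(th,[proj(d,G-x*a)[0].round(1) for x in (174,90)])
tail("scene12.pkl",(190,170,345,300))
E
```

```text
20.175 [ 1.9 -3.4  4.8] [-0.56 -0.18 -0.1 ] 17.46659845038724
grip rest [18.7 -0.4 63.3]
-5 [array([223.6, 269.4]), array([251.9, 246.3])]
0 [array([222.6, 266.6]), array([251.5, 244.7])]
5 [array([222.1, 263.4]), array([251.4, 243. ])]
10 [array([222.1, 259.7]), array([251.6, 241. ])]
20 [array([223.4, 251.3]), array([252.6, 236.7])]
25 [array([224.9, 246.6]), array([253.4, 234.3])]
scene12.pkl 579 ends [261.1 176.  296.7 181.6]
scene12.pkl 45 ends [250.7 192.9 261.7 201.6]
scene12.pkl 59 ends [296.6 199.4 315.5 218.5]
scene12.pkl 518 ends [222.2 258.4 285.5 221. ]
```

apply_moves([
  [1,[0.3,0,0],0],
  [1,[0.6,0,0],0],
  [1,[0.6,0,0],0],
])

```text
t: 20.65
eef_pos: [484.3, 34.9, 228.0]
tcp_rot: [1.658, 1.569, -0.07]
ft_force: [2.1, -3.6, 3.8]
opening: 0.181
```

```bash
python3 - <<'E'
import st
from tail import *
for n in ("scene","wrist","top"):
    d=cams.read_camera(n);pickle.dump(d,open(f"{n}13.pkl","wb"));cv2.imwrite(f"pics/{n}13.png",d["image"][:,:,::-1])
d=pickle.load(open("scene13.pkl","rb"));w=pickle.load(open("wrist13.pkl","rb"));G=st.G
for th in (-10,-5,0,5,10,20):
    t=np.radians(th);a=EX*np.cos(t)-[0,0,np.sin(t)];p=EX*np.sin(t)+[0,0,np.cos(t)];print(th,[proj(d,G-x*a)[0].round(1) for x in (174,90)],"wrist nose front/back",[proj(w,G+x*a+13*p)[0,1].round(1) for x in (46,14)])
tail("scene13.pkl",(190,170,345,300))
g=w["image"][:,276:290].mean((1,2));print([(v,int(g[v])) for v in range(160,282,3)])
E
```

```text
20.65 [ 2.1 -3.6  3.8] [-0.59 -0.31 -0.1 ] 17.220907110724436
grip rest [18.7 -0.4 57. ]
-10 [array([225.2, 273. ]), array([252.6, 248.9])] wrist nose front/back [np.float64(211.0), np.float64(280.2)]
-5 [array([223.9, 270.6]), array([252. , 247.5])] wrist nose front/back [np.float64(204.2), np.float64(276.3)]
0 [array([222.9, 267.8]), array([251.7, 246. ])] wrist nose front/back [np.float64(198.5), np.float64(272.5)]
5 [array([222.4, 264.6]), array([251.6, 244.3])] wrist nose front/back [np.float64(193.8), np.float64(268.8)]
10 [array([222.4, 261. ]), array([251.8, 242.4])] wrist nose front/back [np.float64(190.2), np.float64(265.4)]
20 [array([223.8, 252.7]), array([252.7, 238.1])] wrist nose front/back [np.float64(185.9), np.float64(259.3)]
scene13.pkl 638 ends [259.9 175.  296.6 183.2]
scene13.pkl 51 ends [251.5 193.5 261.7 203.3]
scene13.pkl 59 ends [294.3 199.7 316.3 220.8]
scene13.pkl 40 ends [293.2 222.9 301.8 210.7]
scene13.pkl 43 ends [281.1 221.4 290.5 234.4]
scene13.pkl 467 ends [223.7 265.7 277.8 224.4]
[(160, 138), (163, 139), (166, 142), (169, 123), (172, 121), (175, 139), (178, 140), (181, 138), (184, 108), (187, 107), (190, 107), (193, 122), (196, 34), (199, 38), (202, 37), (205, 37), (208, 38), (211, 37), (214, 37), (217, 38), (220, 37), (223, 38), (226, 38), (229, 37), (232, 37), (235, 37), (238, 38), (241, 38), (244, 39), (247, 37), (250, 37), (253, 37), (256, 38), (259, 38), (262, 38), (265, 37), (268, 37), (271, 69), (274, 114), (277, 113), (280, 113)]
```

apply_moves([
  [1,[-2,0,0],0],
  [1,[-4,0,0],0],
  [1,[-4,0,-2],0],
  [1,[-4,0,-5],0],
  [1,[-4,0,-5],0],
  [1,[-2,0,-5],0],
  [1,[-0.8,0,-5],0],
  [1,[-0.3,0,-5],0],
  [1,[-0.3,0,-5],0],
])

```text
t: 21.92
eef_pos: [491.7, 84.2, 230.5]
tcp_rot: [-1.464, 1.57, 3.091]
ft_force: [0.7, -1.0, 0.2]
opening: 0.183
```

```bash
cat > ob.py <<'E'
import st,sys
from tail import *
k=sys.argv[1]
for n in ("scene","wrist","top"):
    d=cams.read_camera(n);pickle.dump(d,open(f"{n}{k}.pkl","wb"));cv2.imwrite(f"pics/{n}{k}.png",d["image"][:,:,::-1])
d=pickle.load(open(f"scene{k}.pkl","rb"));w=pickle.load(open(f"wrist{k}.pkl","rb"));G=st.G
for th in (-5,0,5):
    t=np.radians(th);a=EX*np.cos(t)-[0,0,np.sin(t)];p=EX*np.sin(t)+[0,0,np.cos(t)];print(th,[proj(d,G-x*a)[0].round(1) for x in (174,90)],"wrist nose front/back",[proj(w,G+x*a+13*p)[0,1].round(1) for x in (46,14)])
tail(f"scene{k}.pkl",(190,170,345,300))
g=w["image"][:,276:290].mean((1,2));print([(v,int(g[v])) for v in range(180,282,3)])
E
python3 ob.py 14
```

```text
21.925 [ 0.7 -1.   0.2] [-0.08  0.08  0.04] 17.348648085768527
grip rest [68.6 -0.  59.5]
-5 [array([240.7, 257. ]), array([268.2, 234.5])] wrist nose front/back [np.float64(204.0), np.float64(276.0)]
0 [array([240. , 254.1]), array([268. , 232.9])] wrist nose front/back [np.float64(198.4), np.float64(272.2)]
5 [array([239.7, 250.8]), array([268. , 231.1])] wrist nose front/back [np.float64(193.7), np.float64(268.6)]
scene14.pkl 149 ends [294.1 174.3 313.2 172.8]
scene14.pkl 35 ends [267.5 181.5 277.7 191.4]
scene14.pkl 57 ends [310.1 186.8 333.3 206.8]
scene14.pkl 35 ends [309.6 209.5 318.6 197.7]
scene14.pkl 49 ends [298.4 209.6 308.9 220.2]
scene14.pkl 470 ends [240.8 251.7 293.1 211.8]
[(180, 132), (183, 113), (186, 105), (189, 105), (192, 123), (195, 34), (198, 38), (201, 37), (204, 37), (207, 38), (210, 37), (213, 38), (216, 37), (219, 37), (222, 37), (225, 37), (228, 38), (231, 38), (234, 37), (237, 37), (240, 37), (243, 37), (246, 38), (249, 37), (252, 38), (255, 38), (258, 37), (261, 37), (264, 37), (267, 37), (270, 64), (273, 112), (276, 112), (279, 112)]
```

apply_moves([
  [1,[0.2,0,0],0],
  [1,[0.4,0,0],0],
  [1,[0.4,0,0],0],
])

```text
t: 22.45
eef_pos: [491.7, 84.5, 226.6]
tcp_rot: [-1.845, 1.571, 2.71]
ft_force: [-0.5, -0.1, -0.4]
opening: 0.181
```

```bash
python3 st.py
```

```text
22.45 [-0.5 -0.1 -0.4] [-0.05  0.04  0.04] 17.214171467512504
grip rest [68.8  0.  55.6]
```

apply_moves([
  [1,[0.2,0,0],0],
  [1,[0.3,0,0],0],
  [1,[0.3,0,0],0],
])

```text
t: 22.82
eef_pos: [492.0, 84.4, 223.8]
tcp_rot: [1.802, 1.57, 0.075]
ft_force: [1.9, -0.4, 1.5]
opening: 0.18
```

```bash
python3 ob.py 15
```

```text
22.825 [ 1.9 -0.4  1.5] [-0.21 -0.19  0.04] 17.10304536119862
grip rest [68.8 -0.2 52.8]
-5 [array([241.1, 258.3]), array([268.5, 235.9])] wrist nose front/back [np.float64(204.1), np.float64(276.3)]
0 [array([240.4, 255.5]), array([268.2, 234.3])] wrist nose front/back [np.float64(198.4), np.float64(272.4)]
5 [array([240.1, 252.2]), array([268.2, 232.6])] wrist nose front/back [np.float64(193.8), np.float64(268.8)]
scene15.pkl 192 ends [293.4 175.2 314.3 173.7]
scene15.pkl 42 ends [267.5 183.4 278.4 192.9]
scene15.pkl 41 ends [309.4 188.8 334.3 206.6]
scene15.pkl 33 ends [310.7 211.  318.2 198.5]
scene15.pkl 528 ends [240.6 251.5 303.5 209.3]
[(180, 129), (183, 111), (186, 102), (189, 104), (192, 115), (195, 35), (198, 38), (201, 37), (204, 37), (207, 37), (210, 38), (213, 37), (216, 38), (219, 37), (222, 37), (225, 38), (228, 38), (231, 38), (234, 37), (237, 37), (240, 36), (243, 36), (246, 37), (249, 37), (252, 37), (255, 37), (258, 37), (261, 37), (264, 37), (267, 35), (270, 84), (273, 112), (276, 112), (279, 112)]
```

apply_moves([
  [-1,[0,0,0],0],
  [-1,[0,0,0],0],
  [-1,[0,0,0],0],
  [-1,[0,0,0],0],
  [-1,[0,0,0],0],
  [-1,[0,0,0],0],
  [-1,[0,0,0],0],
  [-1,[0,0,0],0],
])

```text
t: 23.98
eef_pos: [491.8, 84.4, 223.7]
tcp_rot: [2.936, 1.571, 1.208]
ft_force: [-0.9, -0.5, 0.1]
opening: 0.961
```

```bash
python3 ob.py 16
```

```text
23.975 [-0.9 -0.5  0.1] [-0.05  0.07 -0.06] 91.32000690823878
grip rest [68.8  0.  52.7]
-5 [array([241. , 258.3]), array([268.4, 235.9])] wrist nose front/back [np.float64(204.1), np.float64(276.2)]
0 [array([240.3, 255.4]), array([268.2, 234.3])] wrist nose front/back [np.float64(198.4), np.float64(272.4)]
5 [array([240. , 252.2]), array([268.2, 232.5])] wrist nose front/back [np.float64(193.8), np.float64(268.8)]
scene16.pkl 192 ends [293.3 175.2 314.3 173.8]
scene16.pkl 603 ends [243.6 254.7 296.6 204.2]
scene16.pkl 39 ends [311.5 190.7 334.3 206.5]
[(180, 124), (183, 105), (186, 100), (189, 102), (192, 107), (195, 36), (198, 36), (201, 37), (204, 36), (207, 36), (210, 36), (213, 36), (216, 38), (219, 36), (222, 35), (225, 36), (228, 37), (231, 37), (234, 36), (237, 36), (240, 36), (243, 37), (246, 37), (249, 37), (252, 37), (255, 37), (258, 37), (261, 37), (264, 37), (267, 36), (270, 89), (273, 109), (276, 109), (279, 109)]
```

apply_moves([
  [-1,[-4,0,0],0],
  [-1,[-10,0,0],0],
  [-1,[-16,0,0],0],
  [-1,[-20,0,-5],0],
  [-1,[-20,0,-5],0],
  [-1,[-20,0,-5],0],
])

```text
t: 24.88
eef_pos: [499.2, 133.7, 423.0]
tcp_rot: [-1.167, 1.57, -2.894]
ft_force: [0.1, -0.7, -0.3]
opening: 1.0
```

```bash
python3 - <<'E'
import st
from tail import *
rf=lambda P:np.round([(P-C)@EX,(P-C)@EY,P[2]],1)
for k in (8,16):
    W=pickle.load(open(f"wrist{k}.pkl","rb"));r=(196,268) if k==8 else (194.5,269.5)
    print(k,[rf(onz(W,283,v,73)) for v in r])
D={}
for n in ("wrist","scene"):
    d=D[n]=cams.read_camera(n);pickle.dump(d,open(f"{n}17.pkl","wb"));cv2.imwrite(f"pics/{n}17.png",d["image"][:,:,::-1])
w=D["wrist"];g=w["image"].astype(int)
# expected pixels for wand in bed
for x in (114,110,78,-50,-110): print(x,proj(w,C+EX*x+[0,0,60])[0].round(1),proj(w,C+EX*x+[0,0,73])[0].round(1),proj(D["scene"],C+EX*x+[0,0,60])[0].round(1))
m=(g.max(2)<75).astype(np.uint8)
k,l,stt,ce=cv2.connectedComponentsWithStats(m)
print([(stt[i].tolist(),ce[i].round(1).tolist()) for i in range(1,k) if stt[i,4]>100])
tail("scene17.pkl",(190,170,345,300))
tail("wrist17.pkl",(200,60,360,400))
E
```

```text
24.875 [ 0.1 -0.7 -0.3] [-0.08  0.14 -0.06] 95.0389961373266
grip rest [118.6   0.4 252. ]
8 [array([ 1.187e+02, -1.000e-01,  7.300e+01]), array([87.5, -0.2, 73. ])]
16 [array([118.1,  -0.7,  73. ]), array([87.5, -0.8, 73. ])]
114 [280.9 199.5] [280.9 202.7] [310.4 200.7]
110 [280.9 203.4] [280.9 206.8] [309.2 201.6]
78 [280.8 233.9] [280.8 238.3] [299.4 209. ]
-50 [280.5 342. ] [280.5 349.4] [258.6 239.9]
-110 [280.4 385.9] [280.4 394.4] [238.4 255.2]
[([109, 0, 27, 98, 574], [121.6, 41.6]), ([229, 7, 127, 12, 338], [291.0, 12.4]), ([406, 83, 90, 61, 3402], [452.0, 114.9]), ([269, 196, 25, 34, 761], [281.0, 212.8]), ([279, 239, 8, 19, 146], [282.6, 247.9]), ([0, 250, 560, 170, 44736], [271.7, 357.7])]
scene17.pkl 517 ends [241.8 253.  302.8 206.7]
wrist17.pkl 106 ends [262.5 216.  285.6 190.9]
wrist17.pkl 6830 ends [199.8 322.1 359.1 320.5]
wrist17.pkl 43 ends [249. 389. 291. 389.]
wrist17.pkl 29 ends [293. 389. 321. 389.]
```

```bash
python3 - <<'E'
from tail import *
from scipy.optimize import least_squares
W,S,T=[pickle.load(open(f"{n}10.pkl","rb")) for n in ("wrist","scene","top")]
W8,S17=pickle.load(open("wrist8.pkl","rb")),pickle.load(open("scene17.pkl","rb"))
up=np.array([0,0,1.])
# biases from the flat, seated wand (origin +8, z 60)
o=7.5
b=np.array([196,268])-[proj(W8,C+EX*(o+x)+73*up)[0,1] for x in (110,78)]
bs=np.array([241.8,253])-proj(S17,C+EX*(o-110)+60*up)[0]
print("bias",b,bs)
G=np.array([495.0,111.2,322.1-171])
def f(p):
    t,de,sl=p;a=EX*np.cos(t)-up*np.sin(t);q=EX*np.sin(t)+up*np.cos(t);A=G+up*de
    r=[(proj(W,A+(46.5+sl-x)*a+13*q)[0,1]+bb-v)/1 for x,bb,v in ((0,b[0],179.5),(32,b[1],251.7))]
    r+=list((proj(S,A-(173.5-sl)*a)[0]+bs-[248,206])/1)
    r+=list((proj(T,A-(173.5-sl)*a)[0]-[291.2,206.6])/2)
    return np.array(r+[(de-4)/4,(sl-1.5)/3])
q=least_squares(f,[.4,4,1]);J=np.linalg.inv(q.jac.T@q.jac)
print("theta deg",np.degrees(q.x[0]),"delta,slide",q.x[1:],"sd",np.degrees(J[0,0]**.5),J[1,1]**.5,"res",q.fun.round(1))
B=np.array([543.3,356,103.4]);u=np.array([np.cos(np.radians(84.1)),np.sin(np.radians(84.1)),0]);t=q.x[0]
A=np.array([533.1,260.0,318.8-171+q.x[1]]);print("perp",(B-A)@(u*np.sin(t)+up*np.cos(t)),"along",(B-A)@(u*np.cos(t)-up*np.sin(t))-46.5-q.x[2])
E
```

```text
bias [-2.84181727 -4.44674439] [ 0.82816843 -0.26459885]
theta deg 21.038107687344695 delta,slide [2.34094439 1.46805361] sd 1.0185095355776728 2.107081525114039 res [-0.1  0.3  1.9  0.3  0.4  0.3 -0.4 -0. ]
perp -8.968518093621313 along 58.91620315516226
```

apply_moves([
  [-1,[3,0,4.7],0],
  [-1,[8,0,4.7],0],
  [-1,[14,0,4.7],0],
  [-1,[18,0,4.7],0],
  [-1,[19.2,0,4.7],0],
  [-1,[19.2,0,4.7],0],
  [1,[19.2,0,4.7],0],
  [1,[19.2,0,4.7],0],
  [1,[19.2,0,4.7],0],
  [1,[19.2,0,4.7],0],
  [1,[19.2,0,4.7],0],
  [1,[19.2,0,4.7],0],
  [1,[19.2,0,4.7],0],
  [1,[19.2,0,4.7],0],
  [1,[19.2,0,4.7],0],
  [1,[19.2,0,4.7],0],
  [1,[19.2,0,4.7],0],
])

```text
t: 27.1
eef_pos: [492.5, 87.4, 231.9]
tcp_rot: [1.803, 1.57, 0.075]
ft_force: [3.7, -0.5, 1.6]
opening: 0.181
```

```bash
python3 st.py
```

```text
27.1 [ 3.7 -0.5  1.6] [-0.16 -0.49  0.06] 17.166180218406538
grip rest [71.8 -0.2 60.9]
```

Gripped as before. Now I'll tilt it nose-down further than the first time.

apply_moves([
  [1,[-2,0,0],0],
  [1,[-4,0,-0.3],0],
  [1,[-4,0,-2],0],
  [1,[-2,0,-2],0],
  [1,[-0.8,0,-2],0],
  [1,[0,0,-2],0],
  [1,[0.4,0,-2],0],
  [1,[0.8,0,-1.9],0],
  [1,[1.2,0,-1.8],0],
  [1,[1.6,0,-1.6],0],
  [1,[1.9,0,-1.4],0],
  [1,[2.2,0,-1.3],0],
  [1,[2.4,0,-1.2],0],
  [1,[2.4,0,-1.2],0],
])

```text
t: 28.85
eef_pos: [494.6, 99.6, 208.1]
tcp_rot: [1.964, 1.569, 0.236]
ft_force: [1.5, 5.8, 6.7]
opening: 0.183
```

```bash
python3 st.py
```

```text
28.85 [1.5 5.8 6.7] [ 0.54 -0.19 -0.  ] 17.382397357693833
grip rest [84.2 -0.5 37.1]
```

apply_moves([
  [1,[-2,0,-0.5],0],
  [1,[-6,0,-1],0],
  [1,[-11.5,0,-1],0],
  [1,[-11.5,0,-1],0],
  [1,[-11.5,0,-1],0],
  [1,[-11.5,0,-1],0],
])

```text
t: 29.6
eef_pos: [495.5, 109.1, 321.4]
tcp_rot: [-1.354, 1.568, -3.082]
ft_force: [0.4, -0.1, -0.4]
opening: 0.183
```

```bash
cat > fit.py <<'E'
import st
from tail import *
from scipy.optimize import least_squares
up=np.array([0,0,1.]);b=(-2.84,-4.45);bs=[.83,-.26]
W,S,T=[cams.read_camera(n) for n in ("wrist","scene","top")]
for n,d in zip("WST",(W,S,T)): pickle.dump(d,open(f"f{n}.pkl","wb"))
g=W["image"][:,276:290].mean((1,2))
dark=np.where(g[160:275]<75)[0]+160; r0=dark[0]; r1=r0
while g[r1+1]<75: r1+=1
# sub-pixel edges at half level
f0=r0-1+(g[r0-1]-75)/(g[r0-1]-g[r0]); f1=r1+(75-g[r1])/(g[r1+1]-g[r1]); print("rows",f0,f1)
tail("fS.pkl",(225,140,345,260)); tail("fT.pkl",(200,180,340,250))
G=st.G
def fit(ts,tt,ex=EX):
    def f(p):
        t,de,sl=p;a=ex*np.cos(t)-up*np.sin(t);q=ex*np.sin(t)+up*np.cos(t);A=G+up*de
        r=[proj(W,A+(46.5+sl-x)*a+13*q)[0,1]+bb-v for x,bb,v in ((0,b[0],f0),(32,b[1],f1))]
        r+=list(proj(S,A-(173.5-sl)*a)[0]+bs-ts)+list((proj(T,A-(173.5-sl)*a)[0]-tt)/2)
        return np.array(r+[(de-4)/4,(sl-1.5)/3])
    q=least_squares(f,[.4,4,1]);print("theta",np.degrees(q.x[0]),"delta,slide",q.x[1:],q.fun.round(1))
E
python3 -i fit.py </dev/null
```

```text
29.6 [ 0.4 -0.1 -0.4] [-0.05  0.06  0.06] 17.34467313297003
grip rest [9.370e+01 1.000e-01 1.504e+02]
rows 177.21437908496733 247.3648424543947
fS.pkl 70 ends [304.1 143.6 322.  140.2]
fS.pkl 31 ends [274.9 150.2 286.  160.1]
fS.pkl 40 ends [322.5 157.7 343.  171.4]
fS.pkl 30 ends [325.7 176.6 328.3 164.5]
fS.pkl 47 ends [307.7 179.3 317.8 189.2]
fS.pkl 417 ends [250.1 198.4 303.2 182.3]
fT.pkl 435 ends [204.4 178.3 261.6 196. ]
fT.pkl 210 ends [255.9 203.  289.1 204.4]>>>
```

```bash
(cat fit.py; echo 'fit([250.1,198.4],[289.1,204.4])') > f2.py; python3 f2.py | tail -1; python3 - <<'E'
from h import *
B=np.array([543.3,356,103.4]);u=np.array([np.cos(np.radians(84.1)),np.sin(np.radians(84.1)),0])
for th,de,sl in ((27,4,2),(30,4,2)):
    t=np.radians(th);d=u*np.cos(t)-[0,0,np.sin(t)]
    P=B-(58+46.5+sl)*d-[0,0,de];print(th,P+[0,0,171]);goto(P+[0,0,171],-5.9)
E
```

```text
theta 27.804007632731892 delta,slide [4.63748761 2.59090042] [0.1 0.2 2.3 0.8 0.3 0.2 0.2 0.4]
27 [533.54579057 261.61046648 318.74998822]
az now -9.0 toolx [-0.001  0.    -1.   ] shift [  0.35   1.35 -15.65] turn rad [-0.0541  3.0875] q6 now 0.243 q1 -> 0.456 q1 0.086
30 [533.81926902 264.25686271 323.65      ]
az now -9.0 toolx [-0.001  0.    -1.   ] shift [ -0.14   1.34 -15.92] turn rad [-0.0541  3.0875] q6 now 0.243 q1 -> 0.46 q1 0.086
```

apply_moves([
  [1,[0,0.3,-3],-0.02],
  [1,[0.1,0.7,-7],-0.054],
  [1,[0.1,1.1,-11],-0.054],
  [1,[0.2,1.3,-14],-0.054],
  [1,[0.2,1.3,-15.6],-0.054],
  [1,[0.2,1.3,-15.6],-0.054],
  [1,[0.2,1.3,-15.6],-0.054],
  [1,[0.2,1.3,-15.6],-0.054],
])

```text
t: 30.9
eef_pos: [532.9, 260.3, 320.9]
tcp_rot: [1.239, 1.571, -0.436]
ft_force: [-0.6, 0.8, -0.2]
opening: 0.185
```

apply_moves([
  [1,[0,0,0],0],
  [1,[0,0,0],0],
  [1,[0,0,0],0],
  [1,[0,0,0],0],
  [1,[0,0,0],0],
  [1,[0,0,0],0],
  [1,[0,0,0],0],
  [1,[0,0,0],0],
  [1,[0,0,0],0],
  [1,[0,0,0],0],
  [1,[0,0,0],0],
  [1,[0,0,0],0],
  [1,[0,0,0],0],
  [1,[0,0,0],0],
  [1,[0,0,0],0],
  [1,[0,0,0],0],
  [1,[0,0,0],0],
  [1,[0,0,0],0],
])

```text
t: 33.15
eef_pos: [532.9, 261.2, 320.7]
tcp_rot: [2.95, 1.571, 1.276]
ft_force: [-0.7, -0.4, -1.8]
opening: 0.178
```

```bash
python3 - <<'E'
from h import *
import pickle
s=monitor.state();print(s["t"],s["eef_pos"],s["opening"]*95)
B=np.array([543.3,356,103.4]);u=np.array([np.cos(np.radians(84.1)),np.sin(np.radians(84.1)),0]);up=np.array([0,0,1.])
A=s["eef_pos"]-[0,0,171-4.6]
for th in (25,28,31):
    t=np.radians(th);print(th,"perp",(B-A)@(u*np.sin(t)+up*np.cos(t)),"along",(B-A)@(u*np.cos(t)-up*np.sin(t))-49)
W=cams.read_camera("wrist");g=W["image"]
print("nose cols",[ (v,np.where(g[v].max(1)<75)[0][[0,-1]]) for v in (200,215,230)])
goto(rp(23,130),-9)
E
```

```text
33.15 [532.8899318  261.20696862 320.74200297] 16.922986455252644
25 perp -5.867845463023066 along 58.955412861957555
28 perp -0.209854021018117 along 59.11456302396773
31 perp 5.4487126162716635 along 58.977378683680385
nose cols [(200, array([ 81, 305])), (215, array([254, 305])), (230, array([ 86, 305]))]
az now -5.9 toolx [ 0.  0. -1.] shift [ 1.97 -2.52 22.58] turn rad [ 0.0541 -3.0875] q6 now 0.447 q1 -> 0.081 q1 0.344
```

apply_moves([
  [1,[-1,-0.2,2],0],
  [1,[-1,-0.8,7],0.02],
  [1,[-1,-1.5,13],0.054],
  [1,[-0.5,-2.2,18.5],0.054],
  [1,[1,-2.5,22.6],0.054],
  [1,[2,-2.5,22.6],0.054],
  [1,[2,-2.5,22.6],0.054],
  [1,[2,-2.5,22.6],0.054],
])

```text
t: 34.2
eef_pos: [484.9, 39.6, 301.2]
tcp_rot: [1.896, 1.57, 0.169]
ft_force: [-0.8, -0.7, -0.5]
opening: 0.184
```

apply_moves([
  [1,[2,0,0],0],
  [1,[4,0,0],0],
  [1,[4.8,0,0],0],
  [1,[5.2,0,0.1],0],
  [1,[5.6,0,0.2],0],
  [1,[6.0,0,0.3],0],
  [1,[6.4,0,0.3],0],
  [1,[6.7,0,0.4],0],
  [1,[7.0,0,0.4],0],
  [1,[7.3,0,0.4],0],
  [1,[7.3,0,0.4],0],
])

```text
t: 35.58
eef_pos: [484.5, 34.8, 228.5]
tcp_rot: [1.584, 1.569, -0.143]
ft_force: [0.9, -3.7, 4.6]
opening: 0.181
```

```bash
python3 ob.py 20
```

```text
35.575 [ 0.9 -3.7  4.6] [-0.46  0.09 -0.06] 17.148512427136296
grip rest [18.6 -0.6 57.5]
-5 [array([223.9, 270.6]), array([252. , 247.5])] wrist nose front/back [np.float64(204.1), np.float64(276.3)]
0 [array([222.9, 267.8]), array([251.7, 246. ])] wrist nose front/back [np.float64(198.4), np.float64(272.4)]
5 [array([222.4, 264.6]), array([251.6, 244.2])] wrist nose front/back [np.float64(193.8), np.float64(268.8)]
scene20.pkl 630 ends [259.9 174.6 296.6 183.5]
scene20.pkl 49 ends [251.5 193.5 261.7 203.3]
scene20.pkl 58 ends [294.4 199.6 315.3 219.8]
scene20.pkl 40 ends [293.1 222.8 301.7 210.6]
scene20.pkl 490 ends [223.3 259.9 285.2 221.9]
[(180, 101), (183, 119), (186, 37), (189, 39), (192, 39), (195, 39), (198, 39), (201, 39), (204, 39), (207, 38), (210, 39), (213, 39), (216, 39), (219, 39), (222, 39), (225, 39), (228, 38), (231, 39), (234, 39), (237, 38), (240, 38), (243, 38), (246, 38), (249, 38), (252, 38), (255, 38), (258, 39), (261, 37), (264, 104), (267, 115), (270, 115), (273, 114), (276, 115), (279, 114)]
```

apply_moves([
  [1,[0.3,0,0],0],
  [1,[0.5,0,0],0],
  [1,[0.5,0,0],0],
])

```text
t: 36.1
eef_pos: [484.5, 34.9, 223.3]
tcp_rot: [1.625, 1.569, -0.103]
ft_force: [0.5, -3.9, 5.4]
opening: 0.183
```

```bash
python3 ob.py 21
```

```text
36.1 [ 0.5 -3.9  5.4] [-0.6   0.05 -0.  ] 17.371937892703155
grip rest [18.7 -0.6 52.3]
-5 [array([224.1, 271.6]), array([252.2, 248.6])] wrist nose front/back [np.float64(204.1), np.float64(276.2)]
0 [array([223.2, 268.8]), array([251.9, 247. ])] wrist nose front/back [np.float64(198.4), np.float64(272.4)]
5 [array([222.7, 265.6]), array([251.8, 245.3])] wrist nose front/back [np.float64(193.8), np.float64(268.8)]
scene21.pkl 699 ends [257.9 173.6 296.9 185.1]
scene21.pkl 51 ends [251.3 195.4 262.3 204. ]
scene21.pkl 61 ends [294.5 200.5 315.9 222.1]
scene21.pkl 39 ends [292.3 224.  301.8 211.7]
scene21.pkl 503 ends [224.4 265.1 284.5 222.7]
[(180, 115), (183, 109), (186, 109), (189, 119), (192, 79), (195, 38), (198, 39), (201, 38), (204, 37), (207, 38), (210, 38), (213, 38), (216, 38), (219, 39), (222, 38), (225, 38), (228, 38), (231, 37), (234, 37), (237, 38), (240, 37), (243, 38), (246, 37), (249, 38), (252, 38), (255, 37), (258, 38), (261, 39), (264, 38), (267, 38), (270, 38), (273, 106), (276, 113), (279, 113)]
```

apply_moves([
  [1,[-2,0,0],0],
  [1,[-4,0,0],0],
  [1,[-4,0,-2],0],
  [1,[-4,0,-4.8],0],
  [1,[-4,0,-4.8],0],
  [1,[-2,0,-4.8],0],
  [1,[-0.6,0,-4.8],0],
  [1,[-0.3,0,-4.8],0],
  [1,[-0.1,0,-4.8],0],
  [1,[-0.1,0,-4.8],0],
])

```text
t: 37.5
eef_pos: [491.9, 82.4, 223.8]
tcp_rot: [2.23, 1.569, 0.502]
ft_force: [2.0, 9.0, -1.0]
opening: 0.185
```

```bash
python3 ob.py 22
```

```text
37.5 [ 2.  9. -1.] [ 1.44 -0.33  0.04] 17.54694100382602
grip rest [66.8 -0.5 52.8]
-5 [array([240.5, 259. ]), array([267.9, 236.5])] wrist nose front/back [np.float64(204.4), np.float64(276.5)]
0 [array([239.8, 256.1]), array([267.7, 234.9])] wrist nose front/back [np.float64(198.7), np.float64(272.7)]
5 [array([239.4, 252.8]), array([267.7, 233.1])] wrist nose front/back [np.float64(194.1), np.float64(269.1)]
scene22.pkl 211 ends [292.5 176.  314.4 173.6]
scene22.pkl 40 ends [267.  184.  278.2 194.8]
scene22.pkl 55 ends [312.2 190.7 332.1 209. ]
scene22.pkl 40 ends [309.3 211.7 317.  198.3]
scene22.pkl 456 ends [241.7 253.  293.7 212.4]
scene22.pkl 54 ends [297.6 211.4 307.7 221.3]
[(180, 110), (183, 107), (186, 107), (189, 137), (192, 39), (195, 38), (198, 38), (201, 38), (204, 37), (207, 38), (210, 37), (213, 38), (216, 37), (219, 37), (222, 38), (225, 38), (228, 38), (231, 38), (234, 37), (237, 38), (240, 38), (243, 37), (246, 37), (249, 38), (252, 37), (255, 37), (258, 37), (261, 38), (264, 38), (267, 38), (270, 60), (273, 112), (276, 112), (279, 113)]
```

apply_moves([
  [1,[-0.2,0,-0.3],0],
  [1,[-0.2,0,-0.4],0],
  [1,[0.0,0,-0.4],0],
  [1,[0.0,0,-0.4],0],
])

```text
t: 38.15
eef_pos: [492.3, 86.3, 223.5]
tcp_rot: [-1.485, 1.571, 3.07]
ft_force: [0.1, -0.3, -1.1]
opening: 0.18
```

```bash
python3 st.py
```

```text
38.15 [ 0.1 -0.3 -1.1] [-0.1   0.03  0.01] 17.1059243915109
grip rest [70.7 -0.2 52.5]
```

apply_moves([
  [1,[0.15,0,0],0],
  [1,[0.3,0,0],0],
  [1,[0.3,0,0],0],
])

```text
t: 38.52
eef_pos: [492.3, 86.4, 220.7]
tcp_rot: [1.937, 1.571, 0.209]
ft_force: [0.1, 0.0, 0.5]
opening: 0.182
```

```bash
python3 ob.py 23
```

```text
38.525 [0.1 0.  0.5] [-0.17  0.02  0.07] 17.274389877745353
grip rest [70.8 -0.3 49.7]
-5 [array([241.9, 258.5]), array([269.1, 236.1])] wrist nose front/back [np.float64(204.1), np.float64(276.2)]
0 [array([241.2, 255.6]), array([268.9, 234.5])] wrist nose front/back [np.float64(198.4), np.float64(272.4)]
5 [array([240.9, 252.4]), array([268.9, 232.8])] wrist nose front/back [np.float64(193.8), np.float64(268.8)]
scene23.pkl 198 ends [294.5 175.7 315.4 173.6]
scene23.pkl 35 ends [268.9 184.  278.6 193.4]
scene23.pkl 57 ends [311.1 188.9 333.6 208.5]
scene23.pkl 35 ends [310.8 211.2 318.8 199.6]
scene23.pkl 457 ends [242.8 252.  294.6 212.2]
scene23.pkl 55 ends [298.6 211.4 309.6 222.4]
[(180, 113), (183, 105), (186, 106), (189, 115), (192, 36), (195, 38), (198, 38), (201, 38), (204, 37), (207, 37), (210, 37), (213, 37), (216, 38), (219, 40), (222, 41), (225, 38), (228, 38), (231, 38), (234, 37), (237, 38), (240, 38), (243, 38), (246, 38), (249, 37), (252, 37), (255, 37), (258, 37), (261, 37), (264, 38), (267, 36), (270, 90), (273, 113), (276, 112), (279, 112)]
```

apply_moves([
  [-1,[0,0,0],0],
  [-1,[0,0,0],0],
  [-1,[0,0,0],0],
  [-1,[0,0,0],0],
  [-1,[0,0,0],0],
  [-1,[0,0,0],0],
  [-1,[0,0,0],0],
  [-1,[0,0,0],0],
  [-1,[-5,0,0],0],
  [-1,[-11,0,0],0],
  [-1,[-17,0,0],0],
  [-1,[-20,0,-5],0],
  [-1,[-20,0,-5],0],
  [-1,[-20,0,-5],0],
  [-1,[-20,0,-5],0],
])

```text
t: 40.55
eef_pos: [500.0, 135.1, 419.7]
tcp_rot: [-1.256, 1.569, -2.984]
ft_force: [-0.2, -0.3, 0.3]
opening: 0.999
```

```bash
python3 - <<'E'
import st
from tail import *
rf=lambda P:np.round([(P-C)@EX,(P-C)@EY,P[2]],1)
for n in ("wrist","scene","top"):
    d=cams.read_camera(n);pickle.dump(d,open(f"{n}24.pkl","wb"))
    if n=="wrist":
        g=d["image"].astype(int);m=(g.max(2)<75).astype(np.uint8);k,l,s,ce=cv2.connectedComponentsWithStats(m)
        for i in range(1,k):
            if 300<s[i,4]<1500: print(s[i],ce[i],"front/back at z73",rf(onz(d,ce[i][0],s[i][1]+2.8,73)),rf(onz(d,ce[i][0],s[i][1]+s[i][3]+4.4,73)))
        # handle centre columns (grey) below nose
        for v in (236,242): print(v,np.where((g[v].max(1)-g[v].min(1)<20))[0][[0,-1]])
    else:
        D=pickle.load(open("D0.pkl","rb"))[n]["image"].astype(int)
        for nm,P in dict(mug=(675,-179,85),tape=(680,186,60),ham=(690,88,20)).items():
            u=proj(d,P)[0].astype(int);a=np.s_[u[1]-14:u[1]+14,u[0]-14:u[0]+14];print(n,nm,np.abs(D[a]-d["image"][a]).mean().round(1))
for x in (0,8,12): print(x,proj(d if 0 else pickle.load(open("scene24.pkl","rb")),C+EX*(x-110)+[0,0,60])[0].round(1))
tail("scene24.pkl",(190,170,345,300))
E
```

```text
40.55 [-0.2 -0.3  0.3] [-0.08  0.07 -0.01] 94.88826542978833
grip rest [ 1.201e+02 -2.000e-01  2.487e+02]
[107   0  28  99 601] [119.83527454  42.32279534] front/back at z73 [284.6 131.5  73. ] [205.9 141.   73. ]
[228   7 128  12 337] [290.3264095   12.97032641] front/back at z73 [279.   -7.7  73. ] [268.9  -7.8  73. ]
[269 194  25  34 775] [280.7316129  210.87096774] front/back at z73 [ 1.22e+02 -1.00e-01  7.30e+01] [86.6 -0.1 73. ]
236 [273 289]
242 [273 289]
scene mug 7.2
scene tape 5.5
scene ham 10.3
top mug 11.9
top tape 34.0
top ham 30.0
0 [238.4 255.2]
8 [241.1 253.1]
12 [242.5 252.1]
scene24.pkl 521 ends [242.9 252.2 303.8 205.8]
```

```bash
python3 -c "
from cell import job;print(job.job_done())"
```

```text
the job is handed in; nothing more can be done
None
```

I handed the job in at about 41 s of the 58 s allowed. The thermometer is lying released in both forks. I got no verdict back, so what follows is my own checks.

**What I did:** I pulled the thermometer out of the cup along the tube's axis. Because the gripper can only point down, I tilted the thermometer level against the forks, laid it in the rest and let go. I then took it again, tilted the nose down against a fork and held it at the boss of the smaller dish. Afterwards I laid it back in the rest.

**Two holds:** I aimed twice because the first hold looked marginal.

| | First hold | Second hold |
|---|---|---|
| Hold time | about 2.5 s | about 2.25 s |
| Nose-down angle (square would be 35°) | about 21° | about 28° |
| Off the dish's normal (limit 20°) | about 14° | about 7° |
| Aim error at the boss (limit 15 mm) | about 9 mm | about 0 mm, give or take 5 |
| Distance from the boss | about 59 mm | about 59 mm |

**Final checks:** The thermometer lies flat at about 60 mm height, on the centre line across the forks. It is about 11 mm off the middle along the rest, within the 25 mm limit but not centred. The gripper is clear of everything.

**What was unsure or disagreed:**
- **Wrist camera:** it read 3–4 pixels off the other cameras, so I corrected for that.
- **Boss height:** measured about 97 mm against 103 mm from the text; I used the text's value.
- **Slip in the fingers:** the thermometer moved a few millimetres in the fingers while I tilted it.
- **Fork contact:** while I was laying it back, the tool met a sideways force of about 9 N, probably a finger against a fork; I backed off.
- **Mug, tape and hammer:** no sign of movement in the scene view. The top-view comparison of the tape and hammer differed, which I put down to the arm blocking the view, so they are not confirmed from there.

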